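# Tip the scrap pan over the grate and rescue the shaker

### The arm

A 7-joint arm with a two-finger parallel gripper is mounted at the origin on a cart in front of the work surface, level with it; the furniture and walls round the work are solid. World frame = base frame: x ahead of the robot, y to its left, z up, the work surface at z = 0. Lengths are in m, angles in rad, forces in N, time in s.
With the tool pointing down it reaches from about 0.4 to 0.85 m from the base axis. Payload 10.4 kg.
Tool frame: the origin (TCP) lies on the front face of the gripper's body, between the roots of the fingers; the fingertips stand 70 mm ahead of it and the grasp point (between the pads) lies 51 mm ahead of it (grasp_offset is the distance from the TCP to the grasp point, in m); z points along the fingers, y is the direction in which the jaws open and shut (so a half turn about z gives the same grasp; the last joint's range is limited). The gripper opens to 87 mm and grips with 3 to 60 N. Pads are 19 mm wide; open, the fingers measure 117 mm over their backs; the gripper's body (75 mm by 190 mm) begins 51 mm behind the grasp point.
Start: joints at [1.266, 0.332, -0.065, 1.46, 0.022, 1.35, -0.088], TCP at [0.174, -0.6, 0.292] pointing down, gripper open.
Joint ranges: [-2.6, 2.6], [-0.5, 2.12], [-1.47, 1.34], [0.16, 2.42], [-1.27, 4.41], [0.06, 2.06], [-2.6, 2.6]. Speed limits (rad/s): [2.22, 2.22, 2.79, 2.79, 3.14, 3.14, 3.14].

### API

Orientations are given as a unit quaternion [x, y, z, w].
In Python, from bench import * gives the robot as it stands. The module is installed in compiled form; this text tells all that it offers.
- The arm moves only by the tool arm_command, never from a script. Its argument "commands" is a list of rows, each a list of 3 entries, a list of its own where there are three numbers: the opening in per cent of the stroke, from 0 (shut) to 100 (fully open), then the shift along the tool's x, y, z in m, then the turn, a rotation vector about the tool's x, y, z in rad. A call has exactly 10 rows; each row is the pose to reach, as a shift and turn from the pose commanded when the call began, along the tool's axes at that moment; what a row does not reach only later rows make up. A row lasts 1/12 s, in which the tool goes at most 41.7 mm and 7.16 degrees, less where a joint would pass 70% of its speed; a pose out of reach is approached as far as the arm can. A call with a gripper value outside its range is refused whole. The fingers move at their own pace and stop on an object; "squeeze" is the grip in N (left out, the last holds). Time passes only in rows, so rows that repeat a pose let the fingers close, or fill a call up. It gives the time, the measured TCP pose, the force and the opening at its end, in the units of the state.
- read_state(): the state, without advancing time (a new reading comes with each control period).
- camera(name): name is "scene" or "top"; returns a dict with "pixels" (420x560x3 uint8, red, green, blue), "fx", "fy", "cx", "cy" (pixels), "rvec" (rotation vector, rad) and "tvec" (3), from world to camera coordinates, as OpenCV has them. Camera axes: x right, y down, z forward; pixel columns grow to the right and rows downward; lengths in m; the calibration is good to about 2 mm. A picture is of the moment at which its call begins. There is no depth.
- close_job(): hands the job in, once; it reports no verdict.
The state is a dict: "time": time; "joint_positions": joint angles; "joint_vel": joint speeds; "joint_torque": joint torques, N m; "ee_pos": TCP position; "eef_rot": TCP orientation; "ft_force": force on the tool from outside, world axes, zero at the start; "torque": the same for the moment, N m; "width": finger opening in m.
Only numpy, scipy, OpenCV 4.12 (cv2) and the standard library are available. Lean on these libraries where they do the work, as an engineer would, in place of code of your own. Each camera call takes 0.05 s, during which the arm holds its last target.

### The job

Empty the scrap pan onto the sorting grate: pull its tail out of the roller catch by the bar, swing it over on its rail, without unhooking it, until the corks have dropped through the grate and the table shaker is left on top, then swing it back and press it fully home in its catch. Pick the shaker off the grate and put it in the empty steel pan beside the sorter, the one nearest the robot; all the corks belong in the box under the grate. Leave the spoon and fork where they lie.

Things in the scene. Friction and masses are not known exactly. Their poses are not given: they have to be found in the camera images.
- sorter: Scrap sorter fixed on the table: open sheet-steel box with a grate in it and, at its near end, a stand with the tip pan. Origin on the table top under the grate's middle; x runs as the scraps flow (from the pan to the box's far wall), z up. Box inside: x -135 to +112, y -93 to +93 mm, floor at z 7 mm, sides 90 mm high (110 mm for the 38 mm next to the pan), ends 108 (near) and 118 mm.
- grate (a point): Middle of the grate, level with the bars' tops, 72 mm above the table. Four steel bars, 8 mm diameter, along the sorter's x at y = -67.5, -22.5, +22.5, +67.5 mm: three slots 37 mm wide. Bar tops rise from 72 mm at x = 0 to 78 mm at x = -93 and +84 mm. Steel slopes of about 40 degrees lead down from all four walls onto the bars.
- rail (a point): Middle of the tipping rail: fixed steel rod, 12 mm diameter, along the sorter's y, at x = -150 mm in the sorter's frame and 136 mm above the table. The tip pan hangs on it and turns about it. Collars stop the pan shifting sideways by more than 6 mm.
- tip_pan: Loose steel scrap pan, 0.3 kg, 132 mm wide, 54 high; open notches (16 mm wide, 20 deep, 2 mm play) in its two cheeks hook down over the rail, nothing else holds it there. Origin on the rail's axis; x to the grate, z up when home (level). Floor x -168 to -65, z -26 mm; rear wall up to z +25; sloped front to a lip at x +26, z +24. Tail swung up 75 to 90 degrees it empties; from 95 the lip meets the box.
- pan_bar (a point): Middle of the tip pan's handle: a round steel bar, 12 mm diameter, 84 mm free length along the pan's y, at x = -210, z = +10 mm in the pan's frame (146 mm above the table when home), 35 mm clear of the pan's rear wall. It can turn between the fingers, so the hand may stay upright while the pan swings about the rail.
- strike (a point): Centre of the catch's strike: a steel bead, 12 mm thick and 20 mm wide plus its round ends, on a neck under the tip pan's tail, at x = -200, z = -45 mm in the pan's frame. It coincides with catch_seat when the pan is home.
- catch_seat (a point): Where the strike sits when caught: x = -350 mm, 91 mm above the table in the sorter's frame. Two white rollers on springs, 8 mm higher, are forced apart by the strike: 12 to 15 N at the bar to pull it out, 5 to 10 N to push it in. Merely laid down, the tail stays up on the rollers with the strike 15 to 18 mm above its seat. Pushed home, the floor meets a firm bar.
- shaker: Table shaker, clear body 44 mm diameter and 74 mm long, round grey head 34 mm diameter, 90 mm long in all, 0.1 kg; the only large piece in the tip pan, where it starts lying along the pan's y. Origin in the middle of its foot, z along its axis to the head. Too thick for the slots: on the grate it may lie, lean or stand any way, sunk some 10 mm or with its head between two bars.
- shaker_mid (a point): Point on the shaker's axis 38 mm from its foot, in the middle of the 44 mm thick body.
- wash_pan: Empty insert pan of pressed steel on the table near the robot, loose, 0.5 kg; 162 x 176 mm over its flange, 134 (x) x 148 (y) mm inside, 65 mm high, floor 2 mm thick. Origin in the centre of its underside, z up.
- spoon: Bystander: a steel spoon 195 mm long lying on the table beyond the wash pan. Origin in its middle.
- fork: Bystander: a steel fork 200 mm long lying beside the spoon. Origin in its middle.
- cork_1: Stubby bottle cork, 25 mm diameter, 26 mm long, 12 g, one of five alike. Origin in its middle; its axis is its own x. Starts in the tip pan. It falls through the slots whichever way it lies.
- cork_2: Stubby bottle cork, 25 mm diameter, 26 mm long, 12 g, one of five alike. Origin in its middle; its axis is its own x. Starts in the tip pan. It falls through the slots whichever way it lies.
- cork_3: Stubby bottle cork, 25 mm diameter, 26 mm long, 12 g, one of five alike. Origin in its middle; its axis is its own y. Starts in the tip pan. It falls through the slots whichever way it lies.
- cork_4: Stubby bottle cork, 25 mm diameter, 26 mm long, 12 g, one of five alike. Origin in its middle; its axis is its own y. Starts in the tip pan. It falls through the slots whichever way it lies.
- cork_5: Stubby bottle cork, 25 mm diameter, 26 mm long, 12 g, one of five alike. Origin in its middle; its axis is its own y. Starts in the tip pan. It falls through the slots whichever way it lies.

How it is judged:
On the way:
1. the shaker has been tipped out onto the grate while the pan is tipped up (angle between tip_pan's own z axis and vertical above 0.8 rad and x of shaker_mid in the frame of sorter between -0.134 and 0.112 m and y of shaker_mid in the frame of sorter between -0.093 and 0.093 m and z of shaker_mid in the frame of sorter between 0.06 and 0.15 m), for 0.1 s.
At the end, for the whole second after the job is handed in: the shaker lies or stands at rest in the wash pan, which stands upright on the table; all five corks are in the box below the grate; the tip pan hangs on its rail (within 10 mm) with its strike home in the catch (within 4 mm) (x of shaker_mid in the frame of wash_pan between -0.067 and 0.067 m and y of shaker_mid in the frame of wash_pan between -0.074 and 0.074 m and z of shaker_mid in the frame of wash_pan between 0 and 0.065 m and linear speed of shaker below 0.05 m/s and x of cork_1 in the frame of sorter between -0.135 and 0.112 m and y of cork_1 in the frame of sorter between -0.093 and 0.093 m and z of cork_1 in the frame of sorter between 0 and 0.062 m and x of cork_2 in the frame of sorter between -0.135 and 0.112 m and y of cork_2 in the frame of sorter between -0.093 and 0.093 m and z of cork_2 in the frame of sorter between 0 and 0.062 m and x of cork_3 in the frame of sorter between -0.135 and 0.112 m and y of cork_3 in the frame of sorter between -0.093 and 0.093 m and z of cork_3 in the frame of sorter between 0 and 0.062 m and x of cork_4 in the frame of sorter between -0.135 and 0.112 m and y of cork_4 in the frame of sorter between -0.093 and 0.093 m and z of cork_4 in the frame of sorter between 0 and 0.062 m and x of cork_5 in the frame of sorter between -0.135 and 0.112 m and y of cork_5 in the frame of sorter between -0.093 and 0.093 m and z of cork_5 in the frame of sorter between 0 and 0.062 m and distance between strike and catch_seat below 0.004 m and distance between tip_pan and rail below 0.01 m and angle between wash_pan's own z axis and vertical below 0.1 rad and height (world z) of wash_pan below 0.01 m); the robot touches nothing.
It fails at once if the tip pan comes off its rail (distance between tip_pan and rail above 0.02 m).
It fails at once if the spoon or the fork is shoved away (distance of any of spoon, fork from where it was at the start of the episode above 0.05 m).
It also fails if it takes over 62 s, if anything falls off the work surface, if the arm or the gripper's body presses on something with over 40 N, if the wrist force passes 120 N, or if a joint passes its speed limit or range.

## Working session

There is one attempt and no reset: what is moved stays moved. The work goes in short steps, Python scripts to look and compute and a tool call to move; the robot and the scene stay as the last step left them, time stands still between calls to the robot, and variables do not carry over. Pictures are saved under pics/ and viewed, and the job is handed in when it is done.

Besides the shell and the picture viewer there is one more tool, called by a JSON object that holds its "method" and its "body". arm_command: Moves the arm, as the interface text tells. Its arguments: {"type":"object","properties":{"commands":{"type":"array","items":{"type":"array"}},"squeeze":{"type":"number"}},"required":["commands"]}

```bash
mkdir -p pics
cat > h.py <<'E'
from bench import *
import numpy as np, cv2
from scipy.spatial.transform import Rotation as R
def snap(name,fn):
    c=camera(name); cv2.imwrite('pics/'+fn,cv2.cvtColor(c['pixels'],cv2.COLOR_RGB2BGR)); return c
def K(c): return np.array([[c['fx'],0,c['cx']],[0,c['fy'],c['cy']],[0,0,1.]])
def proj(c,P): return cv2.projectPoints(np.atleast_2d(np.array(P,float)),np.array(c['rvec'],float),np.array(c['tvec'],float),K(c),None)[0].reshape(-1,2)
def ray(c,uv,z):
    Rm=R.from_rotvec(c['rvec']).as_matrix(); o=-Rm.T@np.array(c['tvec'])
    out=[]
    for u,v in np.atleast_2d(uv):
        d=Rm.T@np.array([(u-c['cx'])/c['fx'],(v-c['cy'])/c['fy'],1]); out.append(o+d*(z-o[2])/d[2])
    return np.array(out)
E
python3 - <<'E'
from h import *
s=read_state(); print(s)
for n in('scene','top'):
    c=snap(n,n+'0.png'); Rm=R.from_rotvec(c['rvec']).as_matrix(); print(n,c['fx'],c['cx'],c['cy'],-Rm.T@np.array(c['tvec']),Rm)
E
```

```text
{'time': 0.0, 'joint_positions': array([ 1.26640942,  0.33287813, -0.0647103 ,  1.46096261,  0.02162035,
        1.34994529, -0.08850211]), 'joint_vel': array([-1.88468597e-03, -5.84117243e-04,  4.54244917e-04,  6.32197286e-06,
       -4.87938120e-04, -6.87276818e-04, -5.21718687e-04]), 'joint_torque': array([ 9.29881111e-06, -6.23253679e+01,  2.46242451e-02, -3.89898491e+01,
       -6.12919056e-02,  3.97297984e-02,  1.58205298e-04]), 'ee_pos': array([ 0.17370662, -0.60005324,  0.29143985]), 'eef_rot': array([ 9.90088293e-01,  1.40444338e-01, -1.48807950e-04, -7.33570526e-04]), 'ft_force': array([-0.42155436, -0.86125451,  0.21724318]), 'torque': array([ 0.06676364, -0.0076557 , -0.02154986]), 'width': 0.08662048072491246}
scene 391.9157166621738 280.8449449297654 209.9274844962573 [-0.08574018  0.48513468  0.76179712] [[-0.56848163 -0.82246916 -0.0193165 ]
 [-0.55362787  0.39981818 -0.73050777]
 [ 0.60854319 -0.40458609 -0.68263114]]
top 500.4036578002162 279.91758854347023 212.03114226495234 [0.27766664 0.06136637 1.18294994] [[ 0.16432715 -0.9864005   0.00326349]
 [-0.96319297 -0.16117271 -0.21513404]
 [ 0.21273431  0.032209   -0.97657908]]
```

View pics/scene0.png

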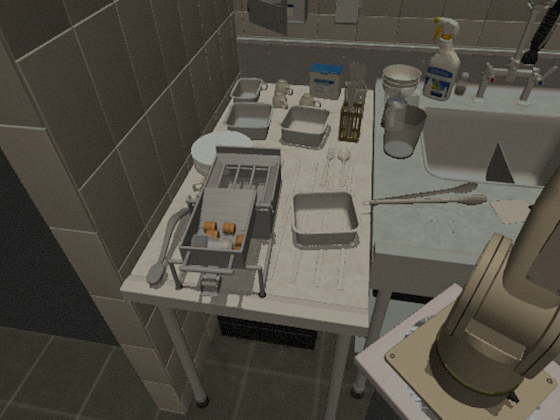

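View pics/top0.png

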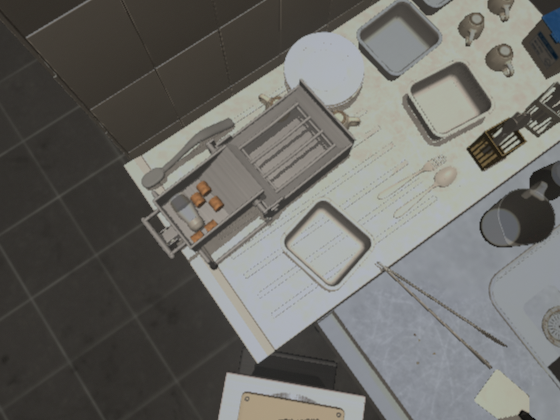

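Run:
```python
import cv2
a=cv2.imread('pics/top0.png')[70:280,120:380]; cv2.imwrite('pics/top0z.png',cv2.resize(a,None,fx=3,fy=2.857,interpolation=cv2.INTER_CUBIC)[:600])
cv2.imwrite('pics/top0z.png',cv2.resize(a,(780,630),interpolation=cv2.INTER_CUBIC)[:600])
a=cv2.imread('pics/scene0.png')[130:310,140:370]; cv2.imwrite('pics/scene0z.png',cv2.resize(a,(690,540),interpolation=cv2.INTER_CUBIC))
```

```text
(no output)
```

View pics/top0z.png

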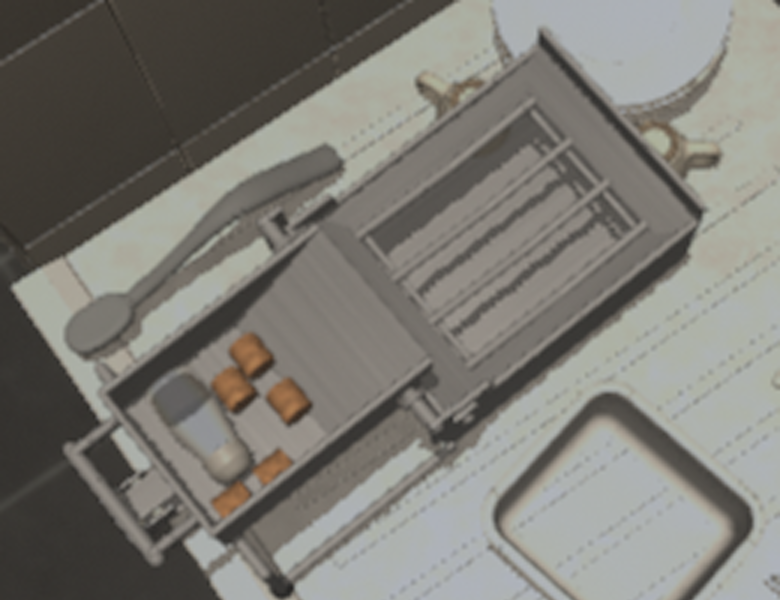

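View pics/scene0z.png

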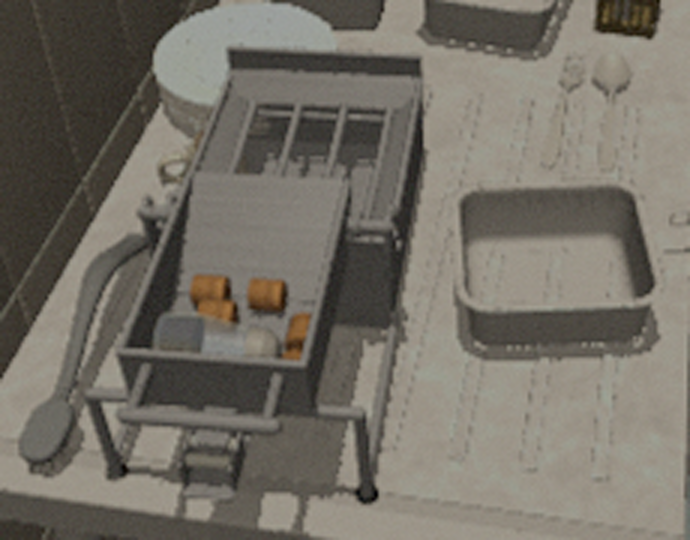

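```bash
cat > fit.py <<'E'
from h import *
from scipy.optimize import least_squares
ct,cs=camera('top'),camera('scene')
T=lambda u,v:(120+u/3,70+v/3); S=lambda u,v:(140+u/3,130+v/3)
B=[([.112,.094,.118],T(543,35),ct),([.112,-.094,.118],T(700,212),ct),([.112,.094,.118],S(230,50),cs),([.112,-.094,.118],S(420,60),cs)]
Pn=[([.026,.066,.024],T(320,232),ct),([.026,-.066,.024],T(428,365),ct),([-.168,.066,.025],T(105,390),ct),([-.168,-.066,.025],T(218,532),ct),
([-.21,.042,.01],T(70,450),ct),([-.21,-.042,.01],T(155,560),ct),([.026,.066,.024],S(192,175),cs),([.026,-.066,.024],S(350,182),cs),([-.168,.066,.025],S(122,352),cs),([-.168,-.066,.025],S(305,365),cs)]
def W(p,P,dy=0):
    c,s=np.cos(p[2]),np.sin(p[2]); x,y=P[0],P[1]+dy
    return [p[0]+c*x-s*y,p[1]+s*x+c*y,P[2]]
def f(p):
    r=[]
    for P,uv,c in B: r+=list(proj(c,W(p,P))[0]-uv)
    for P,uv,c in Pn: r+=list(proj(c,W(p,[P[0]-.15,P[1],P[2]+.136],p[3]))[0]-uv)
    return np.array(r)
q=least_squares(f,[.5,.15,-.6,0],loss='soft_l1'); print(q.x,np.round(f(q.x).reshape(-1,2),1))
p=q.x
for n,P in dict(bar=[-.36,p[3],.146],rail=[-.15,p[3],.136],grate=[0,0,.072],seat=[-.35,0,.091]).items(): print(n,np.round(W(p,P),4))
E
python3 fit.py
```

```text
[ 0.67730708  0.10388588 -0.72212174 -0.00281602] [[-0.5 -0.6]
 [ 0.5  0.1]
 [ 0.  -0.5]
 [ 0.4 -0.6]
 [-0.4 -1.7]
 [ 2.  -0.1]
 [-1.8  0.7]
 [-1.6  1.7]
 [ 2.2  3.2]
 [-2.4 -2.8]
 [-0.2 -1.3]
 [ 1.2 -0.2]
 [-1.4 -0.4]
 [ 0.8  0.2]]
bar [0.4053 0.3397 0.146 ]
rail [0.5629 0.2009 0.136 ]
grate [0.6773 0.1039 0.072 ]
seat [0.4147 0.3352 0.091 ]
```

```bash
cat > ov.py <<'E'
from h import *
import sys
def W(p,P,dy=0):
    c,s=np.cos(p[2]),np.sin(p[2]); x,y=P[0],P[1]+dy
    return [p[0]+c*x-s*y,p[1]+s*x+c*y,P[2]]
def overlay(c,p,crop,k,fn):
    u0,v0,u1,v1=crop
    im=cv2.cvtColor(c['pixels'],cv2.COLOR_RGB2BGR)[v0:v1,u0:u1]; im=cv2.resize(im,None,fx=k,fy=k,interpolation=cv2.INTER_CUBIC)
    def L(A,Bp,col,dy=0):
        a=proj(c,[W(p,A,dy),W(p,Bp,dy)]); a=((a-[u0,v0]+.5)*k).round().astype(int); cv2.line(im,tuple(map(int,a[0])),tuple(map(int,a[1])),col,1)
    for s in(1,-1):
        L([-.135,s*.093,.11],[-.097,s*.093,.11],(0,255,0)); L([-.097,s*.093,.09],[.112,s*.093,.09],(0,255,0))
    L([.112,-.093,.118],[.112,.093,.118],(0,255,0))
    for y in(-.0675,-.0225,.0225,.0675): L([-.093,y,.078],[0,y,.072],(255,0,0));L([.084,y,.078],[0,y,.072],(255,0,0))
    d=p[3]
    for s in(1,-1): L([-.318,s*.066,.161],[-.124,s*.066,.16],(0,0,255),d)
    L([-.318,.066,.161],[-.318,-.066,.161],(0,0,255),d);L([-.124,.066,.16],[-.124,-.066,.16],(0,0,255),d)
    L([-.36,.042,.146],[-.36,-.042,.146],(0,0,255),d); L([-.15,.09,.136],[-.15,-.09,.136],(255,255,0))
    L([-.35,.01,.091],[-.35,-.01,.091],(0,255,255))
    cv2.imwrite('pics/'+fn,im)
if __name__=='__main__':
    p=[.6773,.1039,-.722,-.0028]
    overlay(camera('top'),p,(120,80,360,270),3,'ovt.png'); overlay(camera('scene'),p,(150,140,360,310),3,'ovs.png')
E
python3 ov.py
```

```text
(no output)
```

View pics/ovt.png

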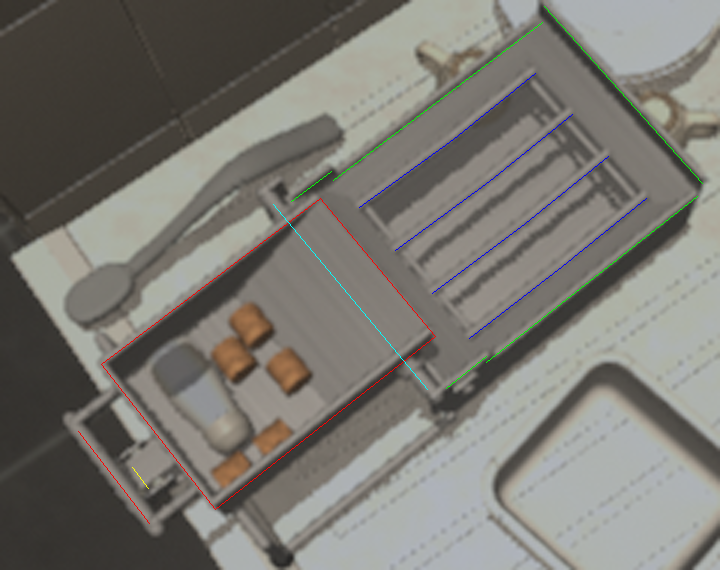

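View pics/ovs.png

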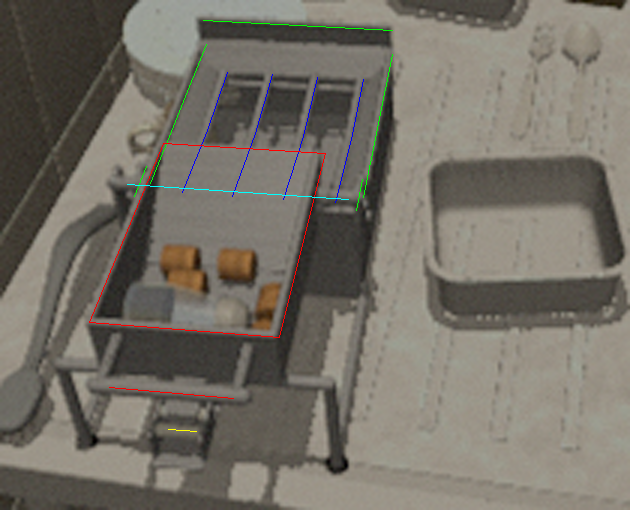

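```bash
cat > g.py <<'E'
from h import *
import json
SP=[.6773,.1039,-.722]; DY=-.0028
ex=np.array([np.cos(SP[2]),np.sin(SP[2]),0]); ey=np.array([-np.sin(SP[2]),np.cos(SP[2]),0]); ez=np.array([0,0,1.])
R0=np.column_stack([ey,ex,-ez])   # tool axes: x=sorter y, y=sorter x, z down
def sw(x,y,z): return np.array([SP[0],SP[1],0])+ex*x+ey*y+ez*z
def Rt(tilt_deg): return R0@R.from_euler('x',tilt_deg,degrees=True).as_matrix()   # about tool x = sorter y
def tcp_for(grasp,Rm,back=.051): return grasp-Rm[:,2]*back
def rel(P0,Rs,P1,R1):
    return np.round(Rs.T@(P1-P0),4).tolist(), np.round(R.from_matrix(Rs.T@R1).as_rotvec(),3).tolist()
def cur():
    s=read_state(); return s['ee_pos'],R.from_quat(s['eef_rot']).as_matrix()
def apply(P0,Rs,sh,tu): return P0+Rs@np.array(sh), Rs@R.from_rotvec(tu).as_matrix()
def save(P,Rm): json.dump([list(map(float,P)),np.array(Rm).tolist()],open('cmd.json','w'))
def load():
    a=json.load(open('cmd.json')); return np.array(a[0]),np.array(a[1])
def bar(th):
    t=np.radians(th); return sw(-.15-.21*np.cos(t)+.01*np.sin(t),DY,.136+.21*np.sin(t)+.01*np.cos(t))
def after(sh,tu):
    P,Rm=load(); P,Rm=apply(P,Rm,sh,tu); save(P,Rm); p,r=cur(); s=read_state()
    print('t',round(s['time'],2),'cmd',P.round(4),'meas',p.round(4),'angerr',np.degrees(R.from_matrix(Rm.T@r).as_rotvec()).round(2),'F',s['ft_force'].round(1),'T',s['torque'].round(2),'w',round(s['width'],4),'q',s['joint_positions'].round(2))
E
python3 - <<'E'
from g import *
P,Rm=cur(); save(P,Rm)
for t in ([.58,-.1,.36],[.4053,.3397,.317]): print(rel(P,Rm,np.array(t),R0))
print(bar(0))
E
```

```text
([0.5293, -0.3676, -0.0679], [-0.0, -0.0, -0.567])
([0.4838, -0.8385, -0.0247], [-0.0, -0.0, -0.567])
[0.40527475 0.33971795 0.146     ]
```

{"method": "arm_command", "body": {"commands": [[46,[0.53,-0.37,-0.07],[0,0,-0.567]],[46,[0.53,-0.37,-0.07],[0,0,-0.567]],[46,[0.53,-0.37,-0.07],[0,0,-0.567]],[46,[0.53,-0.37,-0.07],[0,0,-0.567]],[46,[0.53,-0.37,-0.07],[0,0,-0.567]],[46,[0.53,-0.37,-0.07],[0,0,-0.567]],[46,[0.53,-0.37,-0.07],[0,0,-0.567]],[46,[0.53,-0.37,-0.07],[0,0,-0.567]],[46,[0.53,-0.37,-0.07],[0,0,-0.567]],[46,[0.53,-0.37,-0.07],[0,0,-0.567]]], "squeeze": 10}}

```text
time: 1.13
ee_pos: [0.435, -0.2763, 0.3376]
eef_rot: [0.911, 0.412, 0.0, 0.0]
ft_force: [0.9, -0.3, -1.5]
width: 0.0409
```

Run:
```python
from g import *
after([.53,-.37,-.07],[0,0,-.567])
P,Rm=cur()
print(rel(P,Rm,np.array([.4053,.3397,.317]),R0))
```

```text
t 1.13 cmd [ 0.58   -0.0975  0.3621] meas [ 0.435  -0.2763  0.3376] angerr [-0.06 -0.03  0.02] F [ 0.9 -0.3 -1.5] T [-0.05 -0.13 -0.  ] w 0.0409 q [ 0.88  0.09 -0.43  1.66  0.04  1.4  -0.28]
([0.4426, -0.4295, 0.0202], [0.001, 0.0, -0.0])
```

{"method": "arm_command", "body": {"commands": [[46,[0.2,-0.11,-0.02],[0,0,0]],[46,[0.2,-0.11,-0.02],[0,0,0]],[46,[0.2,-0.11,-0.02],[0,0,0]],[46,[0.2,-0.11,-0.02],[0,0,0]],[46,[0.442,-0.43,-0.02],[0,0,0]],[46,[0.442,-0.43,-0.02],[0,0,0]],[46,[0.442,-0.43,-0.02],[0,0,0]],[46,[0.442,-0.43,-0.02],[0,0,0]],[46,[0.442,-0.43,-0.02],[0,0,0]],[46,[0.442,-0.43,-0.02],[0,0,0]]]}}

```text
time: 1.97
ee_pos: [0.433, 0.1332, 0.3549]
eef_rot: [0.911, 0.412, 0.0, 0.001]
ft_force: [1.5, 0.6, -0.4]
width: 0.0399
```

Run:
```python
from g import *
after([0,0,0],[0,0,0])
P,Rm=cur()
print(rel(P,Rm,np.array([.4053,.3397,.317]),R0))
```

```text
t 1.97 cmd [ 0.58   -0.0975  0.3621] meas [0.433  0.1332 0.3549] angerr [-0.09 -0.01  0.01] F [ 1.5  0.6 -0.4] T [-0.04 -0.09  0.01] w 0.0399 q [ 0.5  -0.06 -0.85  1.75 -0.04  1.43 -1.07]
([0.1366, -0.1574, 0.0377], [0.001, -0.0, -0.0])
```

{"method": "arm_command", "body": {"commands": [[46,[0.137,-0.157,0.038],[0,0,0]],[46,[0.137,-0.157,0.038],[0,0,0]],[46,[0.137,-0.157,0.038],[0,0,0]],[46,[0.137,-0.157,0.038],[0,0,0]],[46,[0.137,-0.157,0.038],[0,0,0]],[46,[0.137,-0.157,0.038],[0,0,0]],[46,[0.137,-0.157,0.038],[0,0,0]],[46,[0.137,-0.157,0.038],[0,0,0]],[46,[0.137,-0.157,0.038],[0,0,0]],[46,[0.137,-0.157,0.038],[0,0,0]]]}}

```text
time: 2.8
ee_pos: [0.4076, 0.3362, 0.3169]
eef_rot: [0.912, 0.41, 0.0, 0.001]
ft_force: [0.5, -0.7, -0.5]
width: 0.0403
```

Run:
```python
from g import *
save(*cur())
after([0,0,0],[0,0,0])
P,Rm=cur()
print(rel(P,Rm,tcp_for(bar(0)+ez*.004,R0),R0))
from ov import overlay
overlay(camera('top'),SP+[DY],(120,80,360,270),3,'t1.png'); overlay(camera('scene'),SP+[DY],(150,140,360,310),3,'s1.png')
```

```text
t 2.8 cmd [0.4076 0.3362 0.3169] meas [0.4076 0.3362 0.3169] angerr [0. 0. 0.] F [ 0.5 -0.7 -0.5] T [-0.02 -0.09 -0.01] w 0.0403 q [ 0.14  0.24 -1.05  1.64  0.22  1.39 -1.66]
([0.001, -0.0042, 0.1159], [0.002, -0.0, -0.003])
```

View pics/t1.png

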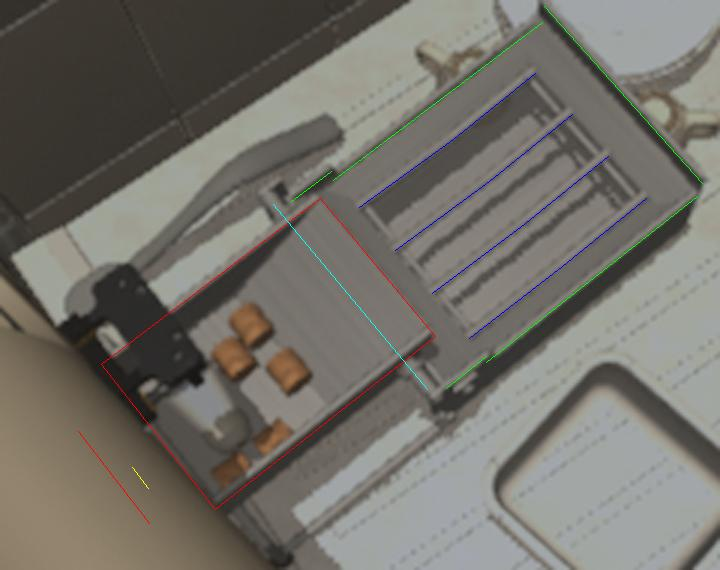

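View pics/s1.png

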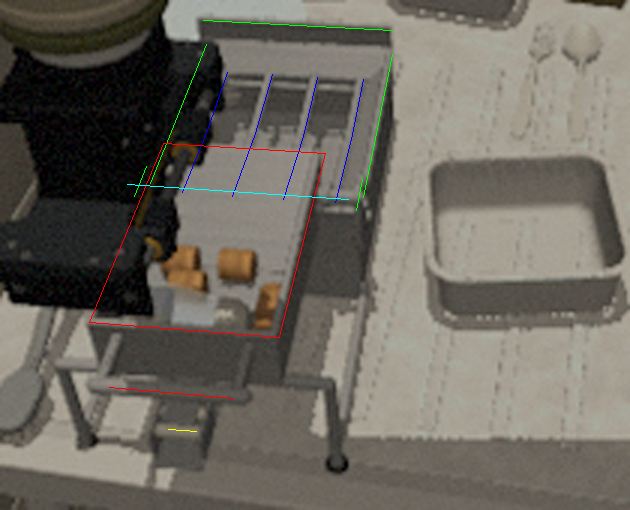

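{"method": "arm_command", "body": {"commands": [[46,[0.001,-0.004,0.02],[0,0,0]],[46,[0.001,-0.004,0.05],[0,0,0]],[46,[0.001,-0.004,0.08],[0,0,0]],[46,[0.001,-0.004,0.105],[0,0,0]],[46,[0.001,-0.004,0.116],[0,0,0]],[46,[0.001,-0.004,0.116],[0,0,0]],[30,[0.001,-0.004,0.116],[0,0,0]],[5,[0.001,-0.004,0.116],[0,0,0]],[5,[0.001,-0.004,0.116],[0,0,0]],[5,[0.001,-0.004,0.116],[0,0,0]]]}}

```text
time: 3.73
ee_pos: [0.4047, 0.3416, 0.2018]
eef_rot: [0.911, 0.412, 0.001, -0.0]
ft_force: [0.0, -0.5, -0.4]
width: 0.021
```

Run:
```python
from g import *
after([0.001,-.004,.116],[0,0,0])
P,Rm=cur()
print(rel(P,Rm,tcp_for(bar(0)+ez*.004,R0),R0))
from ov import overlay
overlay(camera('top'),SP+[DY],(120,80,360,270),3,'t1.png'); overlay(camera('scene'),SP+[DY],(150,140,360,310),3,'s2.png')
```

```text
t 3.73 cmd [0.4054 0.3395 0.2009] meas [0.4047 0.3416 0.2018] angerr [ 0.04  0.09 -0.16] F [ 0.  -0.5 -0.4] T [-0.05 -0.03  0.02] w 0.021 q [ 0.08  0.36 -1.01  1.79  0.33  1.18 -1.76]
([-0.0011, 0.0016, 0.0008], [0.001, -0.002, -0.0])
```

View pics/s2.png

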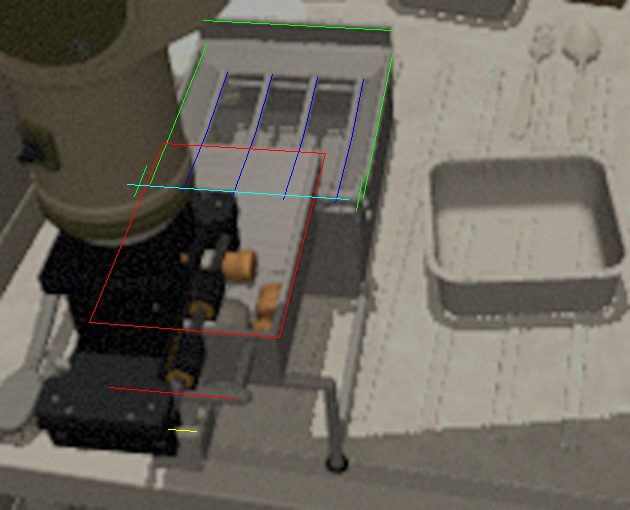

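{"method": "arm_command", "body": {"commands": [[0,[0,0.001,0],[0,0,0]],[0,[0,0.001,0],[0,0,0]],[0,[0,0.001,0],[0,0,0]],[0,[0,0.001,0],[0,0,0]],[0,[0,-0.004,0.0003],[-0.087,0,0]],[0,[0,-0.009,0.001],[-0.175,0,0]],[0,[0,-0.013,0.002],[-0.262,0,0]],[0,[0,-0.018,0.0035],[-0.35,0,0]],[0,[0,-0.022,0.0053],[-0.436,0,0]],[0,[0,-0.0265,0.0074],[-0.524,0,0]]], "squeeze": 8}}

```text
time: 4.67
ee_pos: [0.3847, 0.3584, 0.1934]
eef_rot: [0.88, 0.397, 0.108, 0.238]
ft_force: [1.0, -2.7, -2.0]
width: 0.0117
```

Run:
```python
from g import *
after([0.0,-.0265,.0074],[-.524,0,0])
```

```text
t 4.67 cmd [0.3856 0.3571 0.1935] meas [0.3847 0.3584 0.1934] angerr [-0.23  0.1  -0.09] F [ 1.  -2.7 -2. ] T [-0.19  0.43 -0.23] w 0.0117 q [-0.35  0.39 -0.89  1.83  0.8   1.38 -2.24]
```

```bash
cat > tr.py <<'E'
from g import *
import sys
# python tr.py th0 th1 n ratio  : rows of tilt from current commanded
OFF=np.zeros(3)
def rows(ths,tilts,z=.055):
    P,Rm=load()
    for th,ti in zip(ths,tilts):
        g=bar(th); R1=Rt(ti); a,b=rel(P,Rm,tcp_for(g,R1,z),R1)
        print(th,ti,a,b)
if __name__=='__main__':
    th=[float(x) for x in sys.argv[1].split(',')]; ti=[float(x) for x in sys.argv[2].split(',')]
    rows(th,ti)
E
python3 tr.py 0,2,4,6,8,10,12.5,15,17.5,20 -30,-28,-26,-24,-22,-20,-17.5,-15,-12.5,-10
```

```text
0.0 -30.0 [-0.0001, -0.001, -0.0007] [0.002, 0.001, -0.003]
2.0 -28.0 [-0.0001, 0.005, -0.0068] [0.037, 0.001, -0.003]
4.0 -26.0 [-0.0, 0.0112, -0.0126] [0.072, 0.001, -0.003]
6.0 -24.0 [-0.0, 0.0176, -0.0183] [0.107, 0.001, -0.003]
8.0 -22.0 [-0.0, 0.0242, -0.0237] [0.142, 0.001, -0.003]
10.0 -20.0 [-0.0, 0.031, -0.0288] [0.176, 0.001, -0.003]
12.5 -17.5 [0.0, 0.0398, -0.0349] [0.22, 0.001, -0.003]
15.0 -15.0 [0.0, 0.0488, -0.0407] [0.264, 0.001, -0.003]
17.5 -12.5 [0.0, 0.058, -0.046] [0.307, 0.001, -0.003]
20.0 -10.0 [0.0001, 0.0674, -0.0509] [0.351, 0.001, -0.003]
```

{"method": "arm_command", "body": {"commands": [[0,[0,0,0],[0,0,0]],[0,[0,0,0],[0,0,0]],[0,[0,0.005,-0.0068],[0.037,0,0]],[0,[0,0.011,-0.0126],[0.072,0,0]],[0,[0,0.0176,-0.0183],[0.107,0,0]],[0,[0,0.024,-0.0237],[0.142,0,0]],[0,[0,0.031,-0.0288],[0.176,0,0]],[0,[0,0.0398,-0.0349],[0.22,0,0]],[0,[0,0.0488,-0.0407],[0.264,0,0]],[0,[0,0.058,-0.046],[0.307,0,0]]], "squeeze": 40}}

```text
time: 5.5
ee_pos: [0.4052, 0.3397, 0.262]
eef_rot: [0.906, 0.409, 0.044, 0.097]
ft_force: [0.9, -1.2, -4.1]
width: 0.0109
```

```bash
python3 - <<'E'
from g import *
after([0.0,.058,-.046],[.307,0,0])
P,Rm=cur(); print('bar est',P+Rm[:,2]*.055,bar(17.5))
snap('scene','s3.png'); snap('top','t3.png')
a=cv2.imread('pics/s3.png')[100:310,100:370]; b=cv2.imread('pics/t3.png')[70:280,110:380]
cv2.imwrite('pics/st3.png',cv2.resize(np.hstack([a,b]),None,fx=1.45,fy=1.45,interpolation=cv2.INTER_CUBIC))
E
python3 tr.py 17.5,20,23,26,29,32,35,38,41,44 -12.5,-10,-7,-4,-1,2,5,8,11,14
```

```text
t 5.5 cmd [0.4059 0.3391 0.2624] meas [0.4052 0.3397 0.262 ] angerr [ 0.28 -0.02 -0.12] F [ 0.9 -1.2 -4.1] T [-0.17  0.06 -0.04] w 0.0109 q [-0.05  0.26 -0.96  1.74  0.44  1.31 -1.85]
bar est [0.41390513 0.3319879  0.20827184] [0.4148258  0.33130717 0.20868539]
17.5 -12.5 [0.0, -0.0, 0.0] [0.0, 0.0, -0.003]
20.0 -10.0 [0.0001, 0.0075, -0.0075] [0.044, 0.0, -0.003]
23.0 -7.0 [0.0001, 0.017, -0.0162] [0.096, 0.0, -0.003]
26.0 -4.0 [0.0001, 0.0269, -0.0243] [0.149, 0.0, -0.003]
29.0 -1.0 [0.0001, 0.0372, -0.0319] [0.201, 0.0, -0.003]
32.0 2.0 [0.0002, 0.0479, -0.0389] [0.253, 0.0, -0.003]
35.0 5.0 [0.0002, 0.0589, -0.0454] [0.306, -0.0, -0.003]
38.0 8.0 [0.0002, 0.0703, -0.0512] [0.358, -0.0, -0.003]
41.0 11.0 [0.0003, 0.0819, -0.0565] [0.411, -0.0, -0.003]
44.0 14.0 [0.0003, 0.0938, -0.0612] [0.463, -0.0, -0.003]
```

View pics/st3.png

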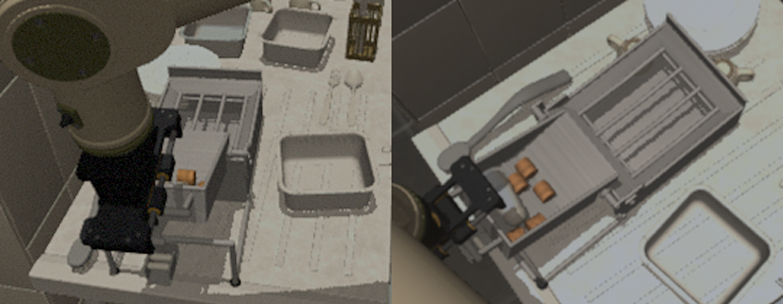

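{"method": "arm_command", "body": {"commands": [[0,[0,0.0075,-0.0075],[0.046,0,0]],[0,[0,0.017,-0.0162],[0.1,0,0]],[0,[0,0.027,-0.0243],[0.153,0,0]],[0,[0,0.0372,-0.0319],[0.206,0,0]],[0,[0,0.048,-0.0389],[0.26,0,0]],[0,[0,0.059,-0.0454],[0.313,0,0]],[0,[0,0.0703,-0.0512],[0.367,0,0]],[0,[0,0.082,-0.0565],[0.42,0,0]],[0,[0,0.0938,-0.0612],[0.475,0,0]],[0,[0,0.0938,-0.0612],[0.475,0,0]]], "squeeze": 30}}

```text
time: 6.43
ee_pos: [0.4665, 0.2861, 0.3413]
eef_rot: [0.905, 0.405, -0.054, -0.118]
ft_force: [2.9, -2.1, -3.8]
width: 0.0108
```

```bash
python3 - <<'E'
from g import *
after([0.0,.0938,-.0612],[.475,0,0])
P,Rm=cur(); print('bar est',P+Rm[:,2]*.055,bar(44))
snap('scene','s4.png'); snap('top','t4.png')
a=cv2.imread('pics/s4.png')[100:310,100:370]; b=cv2.imread('pics/t4.png')[70:280,110:380]
cv2.imwrite('pics/st4.png',cv2.resize(np.hstack([a,b]),None,fx=1.45,fy=1.45,interpolation=cv2.INTER_CUBIC))
E
python3 tr.py 44,48,52,56,60,64,68,72,75,77 14,18,22,26,30,34,38,42,45,47
```

```text
t 6.43 cmd [0.4645 0.2872 0.3425] meas [0.4665 0.2861 0.3413] angerr [ 0.21 -0.02  0.2 ] F [ 2.9 -2.1 -3.8] T [-0.69 -0.78  0.08] w 0.0108 q [ 0.27  0.34 -0.96  1.5   0.02  1.49 -1.41]
bar est [0.45591053 0.29543777 0.28812269] [0.45472066 0.29617526 0.28907166]
44.0 14.0 [0.0003, 0.0001, 0.0] [-0.012, -0.001, -0.003]
48.0 18.0 [0.0003, 0.0121, -0.0121] [0.058, -0.001, -0.003]
52.0 22.0 [0.0004, 0.025, -0.0233] [0.128, -0.001, -0.003]
56.0 26.0 [0.0004, 0.0386, -0.0335] [0.197, -0.001, -0.003]
60.0 30.0 [0.0005, 0.0529, -0.0428] [0.267, -0.001, -0.003]
64.0 34.0 [0.0005, 0.0678, -0.0511] [0.337, -0.001, -0.003]
68.0 38.0 [0.0006, 0.0833, -0.0584] [0.407, -0.002, -0.003]
72.0 42.0 [0.0006, 0.0992, -0.0645] [0.477, -0.002, -0.003]
75.0 45.0 [0.0007, 0.1114, -0.0683] [0.529, -0.002, -0.003]
77.0 47.0 [0.0007, 0.1196, -0.0706] [0.564, -0.002, -0.003]
```

View pics/st4.png

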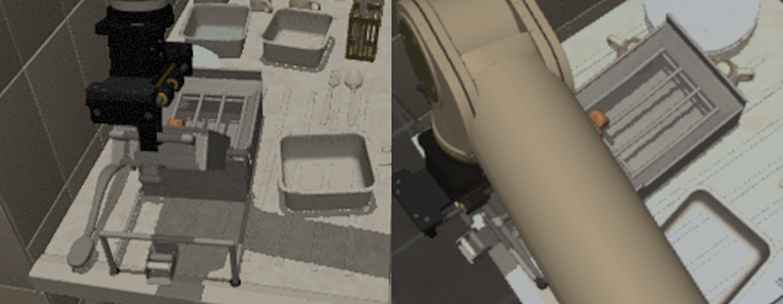

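{"method": "arm_command", "body": {"commands": [[0,[0,0.012,-0.012],[0.065,0,0]],[0,[0,0.025,-0.023],[0.135,0,0]],[0,[0,0.039,-0.0335],[0.204,0,0]],[0,[0,0.053,-0.0428],[0.274,0,0]],[0,[0,0.068,-0.0511],[0.344,0,0]],[0,[0,0.0833,-0.0584],[0.414,0,0]],[0,[0,0.0992,-0.0645],[0.484,0,0]],[0,[0,0.1114,-0.0683],[0.536,0,0]],[0,[0,0.12,-0.0706],[0.571,0,0]],[0,[0,0.12,-0.0706],[0.571,0,0]]]}}

```text
time: 7.37
ee_pos: [0.5651, 0.2, 0.3779]
eef_rot: [0.834, 0.376, -0.167, -0.368]
ft_force: [0.5, -0.5, -3.4]
width: 0.0112
```

```bash
python3 - <<'E'
from g import *
after([0.0,.12,-.0706],[.571,0,0])
P,Rm=cur(); print('bar est',P+Rm[:,2]*.055,bar(77))
snap('scene','s5.png'); snap('top','t5.png')
a=cv2.imread('pics/s5.png')[50:310,100:370]; b=cv2.imread('pics/t5.png')[20:280,110:380]
cv2.imwrite('pics/st5.png',cv2.resize(np.hstack([a,b]),None,fx=1.45,fy=1.45,interpolation=cv2.INTER_CUBIC))
E
python3 tr.py 77,80,82,84,86 47,50,52,54,56
```

```text
t 7.37 cmd [0.5647 0.1983 0.3803] meas [0.5651 0.2    0.3779] angerr [ 0.26 -0.16  0.06] F [ 0.5 -0.5 -3.4] T [-0.95 -1.01  0.  ] w 0.0112 q [ 0.37  0.72 -0.93  1.12 -0.22  1.85 -1.27]
bar est [0.53457357 0.22680901 0.34088457] [0.53473648 0.22571232 0.34286722]
77.0 47.0 [0.0007, -0.0003, 0.0003] [-0.007, -0.002, -0.002]
80.0 50.0 [0.0007, 0.0087, -0.0088] [0.045, -0.002, -0.002]
82.0 52.0 [0.0008, 0.015, -0.0146] [0.08, -0.002, -0.002]
84.0 54.0 [0.0008, 0.0214, -0.0202] [0.115, -0.002, -0.002]
86.0 56.0 [0.0008, 0.0281, -0.0255] [0.15, -0.002, -0.002]
```

View pics/st5.png

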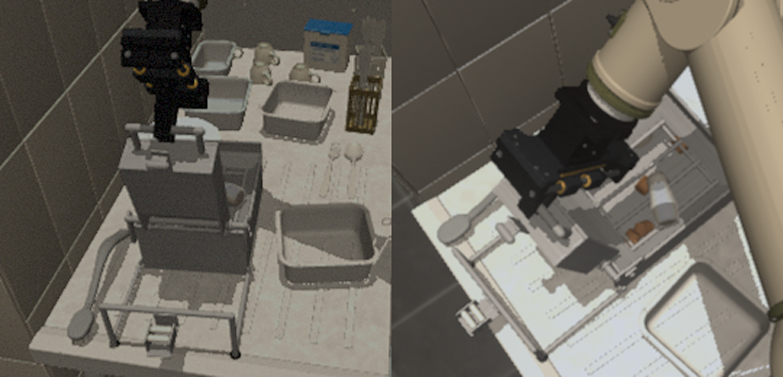

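Run:
```python
from g import *
a=cv2.imread('pics/t5.png')[90:240,210:390]
cv2.imwrite('pics/t5z.png',cv2.resize(a,None,fx=4,fy=4,interpolation=cv2.INTER_CUBIC))
```

```text
(no output)
```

View pics/t5z.png

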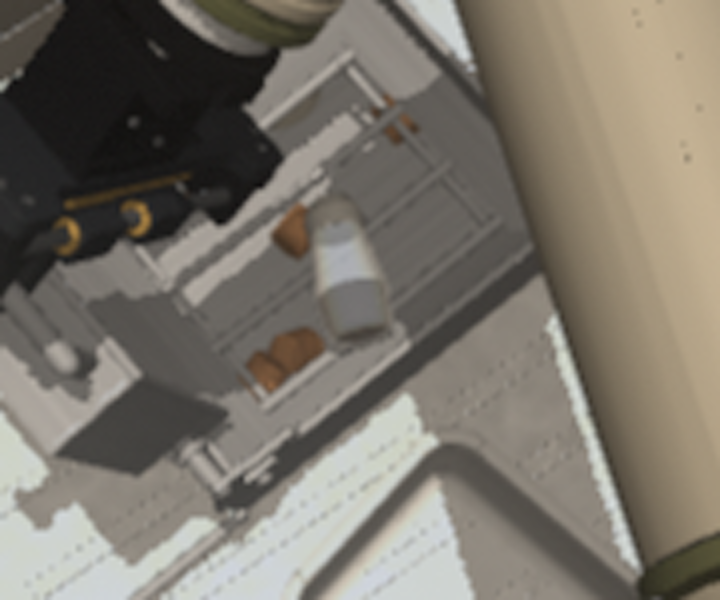

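{"method": "arm_command", "body": {"commands": [[0,[0,0.0045,-0.0045],[0.027,0,0]],[0,[0,0.009,-0.009],[0.052,0,0]],[0,[0,0.015,-0.0146],[0.087,0,0]],[0,[0,0.0182,-0.0175],[0.105,0,0]],[0,[0,0.0182,-0.0175],[0.105,0,0]],[0,[0,0.0182,-0.0175],[0.105,0,0]],[0,[0,0.0182,-0.0175],[0.105,0,0]],[0,[0,0.0182,-0.0175],[0.105,0,0]],[0,[0,0.0182,-0.0175],[0.105,0,0]],[0,[0,0.0182,-0.0175],[0.105,0,0]]]}}

```text
time: 8.3
ee_pos: [0.5829, 0.1839, 0.3784]
eef_rot: [0.814, 0.368, -0.185, -0.41]
ft_force: [0.4, 0.6, -2.4]
width: 0.0107
```

Run:
```python
from g import *
after([0.0,.0182,-.0175],[.105,0,0])
P,Rm=cur(); print('bar est',P+Rm[:,2]*.055,bar(83))
snap('scene','s6.png'); snap('top','t6.png')
a=cv2.imread('pics/s6.png')[120:240,140:320]; b=cv2.imread('pics/t6.png')[100:220,200:380]
cv2.imwrite('pics/st6.png',cv2.resize(np.vstack([a,b]),None,fx=2.5*1.2,fy=2.5,interpolation=cv2.INTER_CUBIC))
cv2.imwrite('pics/st6.png',cv2.resize(np.hstack([a,b]),None,fx=2.2,fy=2.2,interpolation=cv2.INTER_CUBIC))
```

```text
t 8.3 cmd [0.5836 0.1816 0.3788] meas [0.5829 0.1839 0.3784] angerr [ 0.05 -0.16 -0.12] F [ 0.4  0.6 -2.4] T [-0.94 -1.13 -0.03] w 0.0107 q [ 0.37  0.8  -0.93  1.04 -0.26  1.92 -1.27]
bar est [0.54973267 0.2131482  0.34568011] [0.55111877 0.21128587 0.34565339]
```

View pics/st6.png

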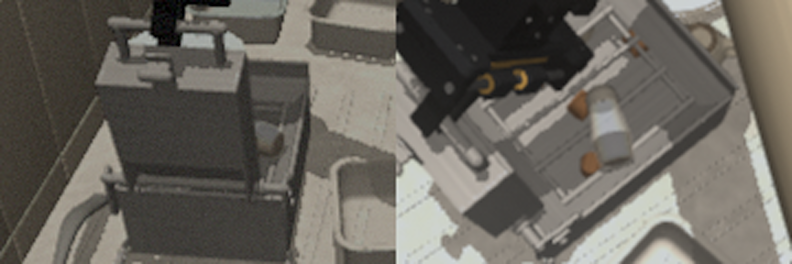

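```bash
python3 tr.py 80,76,72,68,64,60,56,52,48,44 50,46,42,38,34,30,26,22,18,14
```

```text
80.0 50.0 [0.0007, -0.0085, 0.0096] [-0.06, -0.002, -0.002]
76.0 46.0 [0.0007, -0.0191, 0.023] [-0.13, -0.002, -0.002]
72.0 42.0 [0.0006, -0.0287, 0.0371] [-0.199, -0.002, -0.002]
68.0 38.0 [0.0006, -0.0373, 0.0519] [-0.269, -0.002, -0.002]
64.0 34.0 [0.0005, -0.0448, 0.0672] [-0.339, -0.002, -0.002]
60.0 30.0 [0.0005, -0.0513, 0.083] [-0.409, -0.002, -0.002]
56.0 26.0 [0.0004, -0.0566, 0.0992] [-0.479, -0.002, -0.002]
52.0 22.0 [0.0004, -0.0608, 0.1157] [-0.548, -0.002, -0.002]
48.0 18.0 [0.0003, -0.0638, 0.1325] [-0.618, -0.002, -0.002]
44.0 14.0 [0.0003, -0.0656, 0.1494] [-0.688, -0.002, -0.002]
```

{"method": "arm_command", "body": {"commands": [[0,[0,-0.0085,0.0096],[-0.055,0,0]],[0,[0,-0.019,0.023],[-0.125,0,0]],[0,[0,-0.0287,0.037],[-0.195,0,0]],[0,[0,-0.0373,0.052],[-0.265,0,0]],[0,[0,-0.0448,0.067],[-0.335,0,0]],[0,[0,-0.0513,0.083],[-0.405,0,0]],[0,[0,-0.0566,0.099],[-0.475,0,0]],[0,[0,-0.0608,0.1157],[-0.545,0,0]],[0,[0,-0.0638,0.1325],[-0.615,0,0]],[0,[0,-0.0656,0.1494],[-0.685,0,0]]]}}

```text
time: 9.23
ee_pos: [0.4629, 0.2894, 0.3422]
eef_rot: [0.904, 0.409, -0.05, -0.112]
ft_force: [1.3, -0.3, -4.2]
width: 0.0109
```

```bash
python3 - <<'E'
from g import *
after([0.0,-.0656,.1494],[-.685,0,0])
P,Rm=cur(); print('bar est',P+Rm[:,2]*.055,bar(44))
E
python3 tr.py 40,36,32,28,24,20,16,12,9,7 10,6,2,-2,-6,-10,-14,-18,-21,-23
```

```text
t 9.23 cmd [0.4646 0.2871 0.3424] meas [0.4629 0.2894 0.3422] angerr [-0.15 -0.   -0.2 ] F [ 1.3 -0.3 -4.2] T [-0.54 -0.67 -0.05] w 0.0109 q [ 0.25  0.32 -0.96  1.51  0.02  1.48 -1.41]
bar est [0.45295085 0.2982559  0.28879755] [0.45472066 0.29617526 0.28907166]
40.0 10.0 [0.0002, -0.0114, 0.0128] [-0.073, -0.001, -0.003]
36.0 6.0 [0.0002, -0.0217, 0.0263] [-0.143, -0.001, -0.003]
32.0 2.0 [0.0002, -0.0311, 0.0406] [-0.213, -0.001, -0.003]
28.0 -2.0 [0.0001, -0.0395, 0.0554] [-0.282, -0.001, -0.003]
24.0 -6.0 [0.0001, -0.0469, 0.0708] [-0.352, -0.0, -0.003]
20.0 -10.0 [0.0001, -0.0531, 0.0867] [-0.422, -0.0, -0.003]
16.0 -14.0 [0.0, -0.0582, 0.103] [-0.492, -0.0, -0.003]
12.0 -18.0 [0.0, -0.0622, 0.1195] [-0.562, -0.0, -0.003]
9.0 -21.0 [-0.0, -0.0644, 0.1322] [-0.614, -0.0, -0.003]
7.0 -23.0 [-0.0, -0.0655, 0.1406] [-0.649, 0.0, -0.003]
```

{"method": "arm_command", "body": {"commands": [[0,[0,-0.0114,0.0128],[-0.07,0,0]],[0,[0,-0.0217,0.0263],[-0.14,0,0]],[0,[0,-0.031,0.0406],[-0.21,0,0]],[0,[0,-0.0395,0.0554],[-0.28,0,0]],[0,[0,-0.047,0.0708],[-0.35,0,0]],[0,[0,-0.053,0.0867],[-0.42,0,0]],[0,[0,-0.0582,0.103],[-0.49,0,0]],[0,[0,-0.0622,0.1195],[-0.56,0,0]],[0,[0,-0.0644,0.1322],[-0.61,0,0]],[0,[0,-0.0655,0.1406],[-0.645,0,0]]]}}

```text
time: 10.07
ee_pos: [0.3898, 0.353, 0.2208]
eef_rot: [0.893, 0.404, 0.081, 0.182]
ft_force: [6.3, -4.7, -3.8]
width: 0.0109
```

```bash
python3 - <<'E'
from g import *
after([0.0,-.0655,.1406],[-.645,0,0])
P,Rm=cur(); print('bar est',P+Rm[:,2]*.055,bar(7))
snap('scene','s7.png'); snap('top','t7.png')
a=cv2.imread('pics/s7.png')[120:310,120:320]; b=cv2.imread('pics/t7.png')[80:270,140:370]
cv2.imwrite('pics/st7.png',cv2.resize(np.hstack([a,b]),None,fx=1.85,fy=1.85,interpolation=cv2.INTER_CUBIC))
E
python3 tr.py 5,3,1,0,-1 -25,-27,-29,-30,-30
```

```text
t 10.07 cmd [0.3913 0.3521 0.2222] meas [0.3898 0.353  0.2208] angerr [-0.19  0.   -0.2 ] F [ 6.3 -4.7 -3.8] T [-0.25 -0.46  0.04] w 0.0109 q [-0.23  0.32 -0.92  1.8   0.66  1.33 -2.09]
bar est [0.4059138  0.33878956 0.17018236] [0.4073641  0.33787804 0.17151802]
5.0 -25.0 [-0.0, -0.0058, 0.0063] [-0.039, 0.001, -0.003]
3.0 -27.0 [-0.0, -0.0113, 0.0128] [-0.074, 0.001, -0.003]
1.0 -29.0 [-0.0001, -0.0166, 0.0195] [-0.109, 0.001, -0.003]
0.0 -30.0 [-0.0001, -0.0192, 0.0229] [-0.126, 0.001, -0.003]
-1.0 -30.0 [-0.0001, -0.0207, 0.0262] [-0.126, 0.001, -0.003]
```

View pics/st7.png

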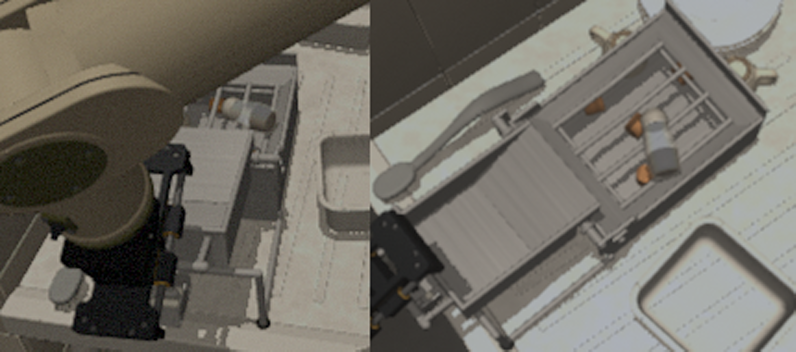

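{"method": "arm_command", "body": {"commands": [[0,[0,-0.0044,0.0069],[-0.039,0,0]],[0,[0,-0.0099,0.0134],[-0.074,0,0]],[0,[0,-0.0152,0.02],[-0.109,0,0]],[0,[0,-0.0178,0.0235],[-0.126,0,0]],[0,[0,-0.0193,0.0268],[-0.126,0,0]],[0,[0,-0.0205,0.03],[-0.126,0,0]],[0,[0,-0.0205,0.03],[-0.126,0,0]],[0,[0,-0.0205,0.03],[-0.126,0,0]],[0,[0,-0.0205,0.03],[-0.126,0,0]],[0,[0,-0.0205,0.03],[-0.126,0,0]]], "squeeze": 50}}

```text
time: 11.0
ee_pos: [0.3835, 0.36, 0.1901]
eef_rot: [0.88, 0.398, 0.108, 0.235]
ft_force: [-15.6, -4.2, 30.3]
width: 0.0106
```

Run:
```python
from g import *
after([0.0,-.0205,.03],[-.126,0,0])
P,Rm=cur(); print('bar est',P+Rm[:,2]*.055,bar(0))
```

```text
t 11.0 cmd [0.3858 0.3569 0.1866] meas [0.3835 0.36   0.1901] angerr [-0.    0.22 -0.12] F [-15.6  -4.2  30.3] T [-2.87  0.67 -1.47] w 0.0106 q [-0.35  0.39 -0.88  1.83  0.8   1.37 -2.25]
bar est [0.40422018 0.34190251 0.14246503] [0.40527475 0.33971795 0.146     ]
```

{"method": "arm_command", "body": {"commands": [[0,[0,0.001,-0.004],[0,0,0]],[0,[0,0.001,-0.004],[0,0,0]],[32,[0,0.001,-0.004],[0,0,0]],[32,[0,0.001,-0.004],[0,0,0]],[32,[0,0.001,-0.004],[0,0,0]],[32,[0,0.001,-0.004],[0,0,0]],[32,[0,0.001,-0.02],[0,0,0]],[32,[0,0.001,-0.06],[0,0,0]],[32,[0,0.001,-0.1],[0.1,0,0]],[32,[0,0.001,-0.13],[0.2,0,0]]], "squeeze": 20}}

```text
time: 11.83
ee_pos: [0.3329, 0.404, 0.3027]
eef_rot: [0.899, 0.41, 0.066, 0.143]
ft_force: [1.2, -0.3, 0.0]
width: 0.0281
```

Run:
```python
from g import *
save(*cur()); after([0.0,0,0],[0,0,0])
from ov import overlay
overlay(camera('top'),SP+[DY],(130,80,370,260),3,'t8.png'); overlay(camera('scene'),SP+[DY],(150,140,360,310),3,'s8.png')
```

```text
t 11.83 cmd [0.3329 0.404  0.3027] meas [0.3329 0.404  0.3027] angerr [0. 0. 0.] F [ 1.2 -0.3  0. ] T [0.25 0.18 0.02] w 0.0281 q [-0.27  0.26 -0.99  1.67  0.51  1.47 -2.06]
```

View pics/t8.png

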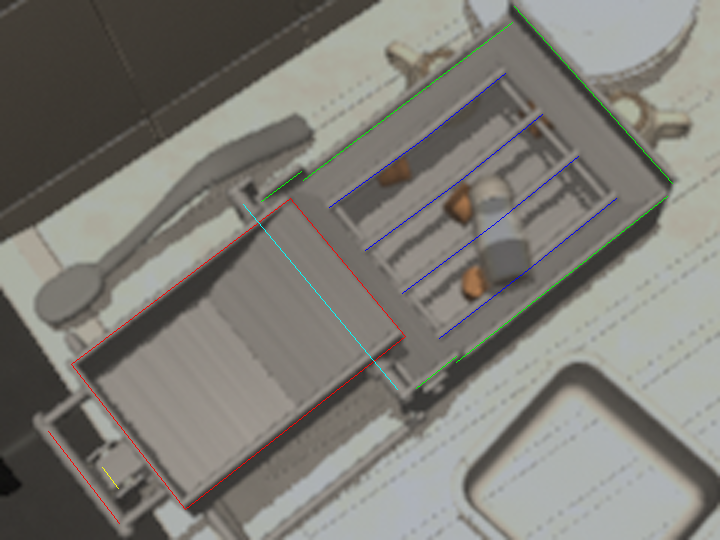

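View pics/s8.png

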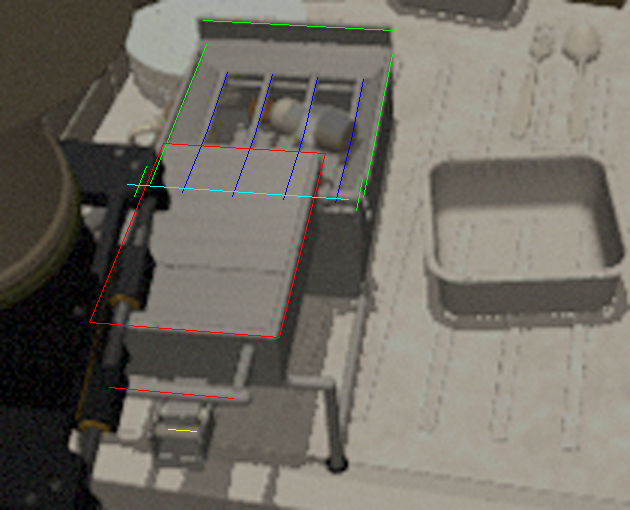

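Run:
```python
from g import *
ct,cs=camera('top'),camera('scene')
def M(c): return K(c)@np.hstack([R.from_rotvec(c['rvec']).as_matrix(),np.array(c['tvec']).reshape(3,1)])
def tri(a,b):
    X=cv2.triangulatePoints(M(ct),M(cs),np.array(a,float).reshape(2,1),np.array(b,float).reshape(2,1)); X=(X[:3]/X[3]).ravel()
    d=X-np.array([SP[0],SP[1],0]); return X.round(4),np.round([d@ex,d@ey,X[2]],4),proj(ct,X)-a
print(tri((283.3,147.7),(237.3,175.7)))
cv2.imwrite('pics/s9.png',cv2.resize(cv2.cvtColor(cs['pixels'],cv2.COLOR_RGB2BGR)[150:215,195:290],None,fx=8,fy=8,interpolation=cv2.INTER_CUBIC))
cv2.imwrite('pics/t9.png',cv2.resize(cv2.cvtColor(ct['pixels'],cv2.COLOR_RGB2BGR)[95:195,235:345],None,fx=6,fy=6,interpolation=cv2.INTER_CUBIC))
```

```text
(array([0.6597, 0.1169, 0.1179]), array([-0.0218, -0.0018,  0.1179]), array([[-1.36420893, -1.5310207 ]]))
```

View pics/s9.png

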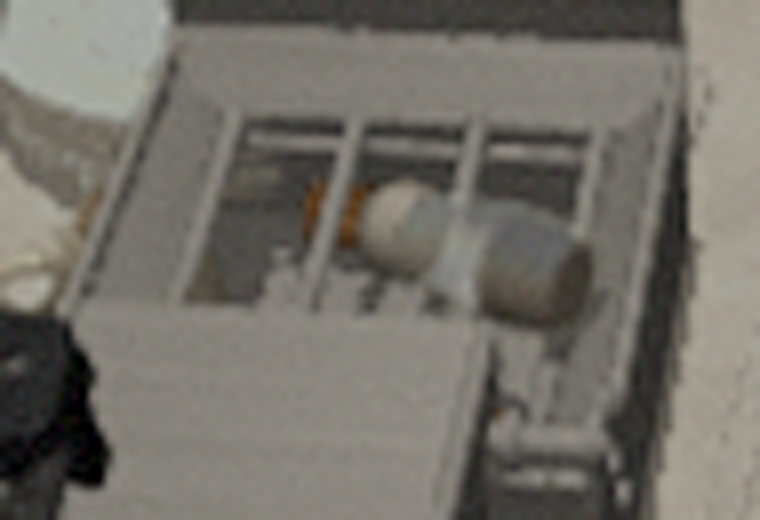

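View pics/t9.png

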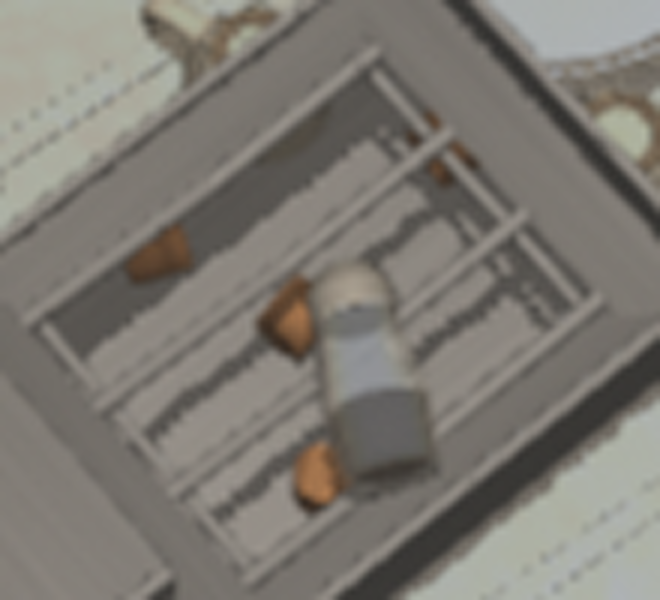

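Run:
```python
from g import *
ct,cs=camera('top'),camera('scene')
def sf(X): d=X-np.array([SP[0],SP[1],0]); return np.round([d@ex,d@ey,X[2]],4)
for n,uv in dict(A=(290,320),B=(318,475),C=(160,255),D=(445,155)).items():
    print(n,[sf(ray(ct,(235+uv[0]/6,95+uv[1]/6),z)[0]) for z in(.02,.06,.09)])
print('scene',[sf(ray(cs,(195+340/8,150+215/8),z)[0]) for z in(.02,.06,.09)])
# shaker: head end, foot end, body centre
for n,uv in dict(headtip=(352,265),footmid=(395,470),bodymid=(376,400)).items():
    print(n,[sf(ray(ct,(235+uv[0]/6,95+uv[1]/6),z)[0]) for z in(.085,.092,.1)])
for n,uv in dict(headtip=(362,215),footmid=(575,285),bodymid=(480,255)).items():
    print('sc',n,[sf(ray(cs,(195+uv[0]/8,150+uv[1]/8),z)[0]) for z in(.085,.092,.1)])
```

```text
A [array([0.0003, 0.0187, 0.02  ]), array([-0.009 ,  0.0079,  0.06  ]), array([-0.016 , -0.0002,  0.09  ])]
B [array([-0.0326, -0.0394,  0.02  ]), array([-0.0408, -0.0482,  0.06  ]), array([-0.047 , -0.0549,  0.09  ])]
C [array([-0.0233,  0.0741,  0.02  ]), array([-0.0318,  0.0613,  0.06  ]), array([-0.0382,  0.0518,  0.09  ])]
D [array([0.0955, 0.0339, 0.02  ]), array([0.0829, 0.0226, 0.06  ]), array([0.0734, 0.0141, 0.09  ])]
scene [array([0.0965, 0.0382, 0.02  ]), array([0.0468, 0.0244, 0.06  ]), array([0.0096, 0.014 , 0.09  ])]
headtip [array([0.0179, 0.0033, 0.085 ]), array([0.0161, 0.0014, 0.092 ]), array([ 0.014 , -0.0008,  0.1   ])]
footmid [array([-0.0219, -0.0707,  0.085 ]), array([-0.0235, -0.0722,  0.092 ]), array([-0.0253, -0.0738,  0.1   ])]
bodymid [array([-0.0097, -0.0447,  0.085 ]), array([-0.0114, -0.0463,  0.092 ]), array([-0.0133, -0.0481,  0.1   ])]
sc headtip [array([0.0165, 0.0081, 0.085 ]), array([0.0078, 0.0057, 0.092 ]), array([-0.0021,  0.0031,  0.1   ])]
sc footmid [array([-0.0145, -0.0714,  0.085 ]), array([-0.0228, -0.073 ,  0.092 ]), array([-0.0324, -0.0747,  0.1   ])]
sc bodymid [array([-0.0015, -0.0366,  0.085 ]), array([-0.01  , -0.0385,  0.092 ]), array([-0.0198, -0.0407,  0.1   ])]
```

```bash
cat > sh.py <<'E'
from g import *
def draw(c,mid,ang,crop,k,z,wp=None):
    u0,v0,u1,v1=crop
    im=cv2.resize(cv2.cvtColor(c['pixels'],cv2.COLOR_RGB2BGR)[v0:v1,u0:u1],None,fx=k,fy=k,interpolation=cv2.INTER_CUBIC)
    a=np.cos(ang)*ex+np.sin(ang)*ey; n=np.cos(ang-np.pi/2)*ex+np.sin(ang-np.pi/2)*ey
    m=sw(mid[0],mid[1],z)
    def ring(s,r): t=np.linspace(0,2*np.pi,40); return np.array([m+a*s+r*(n*np.cos(x)+ez*np.sin(x)) for x in t])
    for s,r in((-.038,.022),(0,.022),(.036,.022),(.045,.017)):
        q=((proj(c,ring(s,r))-[u0,v0]+.5)*k).astype(np.int32); cv2.polylines(im,[q.reshape(-1,1,2)],True,(0,255,0),1)
    q=((proj(c,[m+a*.052])-[u0,v0]+.5)*k).astype(int)[0]; cv2.circle(im,(int(q[0]),int(q[1])),3,(0,0,255),1)
    return im
if __name__=='__main__':
    M=(-.009,-.040); A=np.radians(62.8)
    i1=draw(camera('top'),M,A,(245,110,325,190),5,.094); i2=draw(camera('scene'),M,A,(210,150,290,230),5,.094)
    cv2.imwrite('pics/shk.png',np.hstack([i1,i2]))
E
python3 sh.py
python3 - <<'E'
from g import *
c=camera('top'); print(ray(c,[(287,243),(322,202),(369,240),(336,284)],.065).round(4)); 
a=cv2.cvtColor(c['pixels'],cv2.COLOR_RGB2BGR)[185:305,265:390]; cv2.imwrite('pics/wp.png',cv2.resize(a,None,fx=5,fy=5,interpolation=cv2.INTER_CUBIC))
E
```

```text
[[ 0.4532  0.0707  0.065 ]
 [ 0.5604  0.0067  0.065 ]
 [ 0.4906 -0.1111  0.065 ]
 [ 0.3805 -0.0513  0.065 ]]
```

View pics/shk.png

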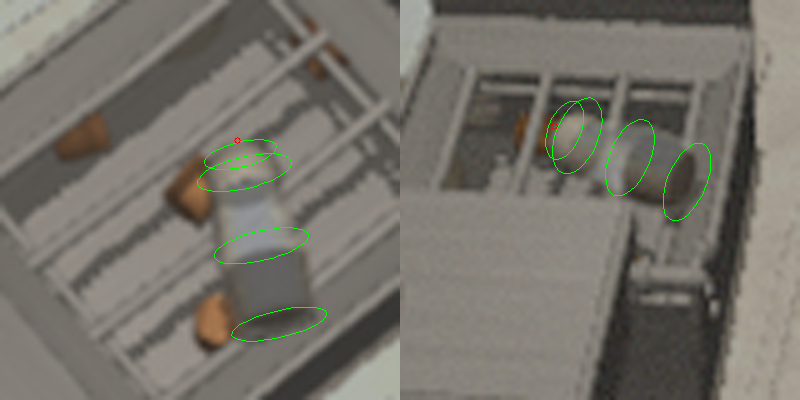

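View pics/wp.png

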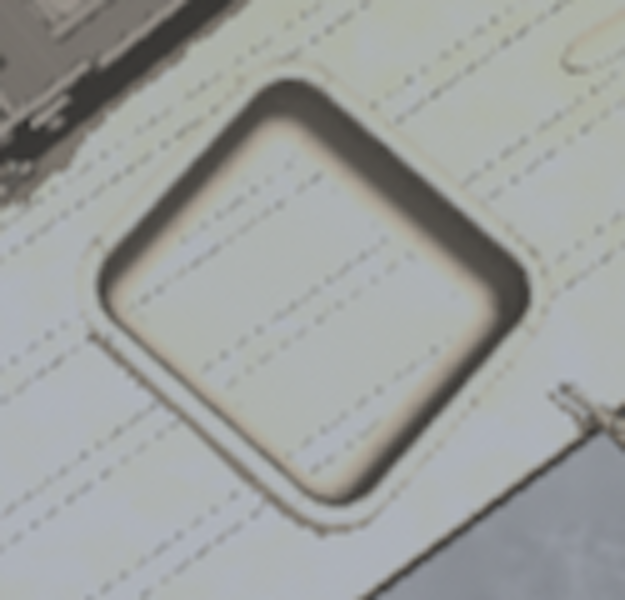

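```bash
cat > fitsh.py <<'E'
from g import *
from scipy.optimize import least_squares
ct,cs=camera('top'),camera('scene')
# silhouettes: grade candidate by edge? manual extents in shk.png coords (5x)
t=lambda u,v:np.array([245+u/5-.5,110+v/5-.5]); s=lambda u,v:np.array([210+(u-400)/5-.5,150+v/5-.5])
def pts(p):
    x,y,z,ang,tilt=p; a=(np.cos(ang)*ex+np.sin(ang)*ey)*np.cos(tilt)+ez*np.sin(tilt)
    n=np.cross(a,ez); n/=np.linalg.norm(n); b=np.cross(n,a)
    m=sw(x,y,z); th=np.linspace(0,2*np.pi,48,endpoint=False); o=[]
    for q,r in((-.038,.022),(-.02,.022),(0,.022),(.02,.022),(.036,.0215),(.044,.017),(.0485,.012),(.052,.002)):
        o+=[m+a*q+r*(n*np.cos(k)+b*np.sin(k)) for k in th]
    return np.array(o)
def hull(c,p): return cv2.convexHull(proj(c,pts(p)).astype(np.float32))
# outline points by eye
O=[(ct,t(*q)) for q in[(243,157),(212,175),(279,172),(221,225),(297,222),(228,285),(315,288),(240,330),(277,338),(312,325)]]
O+=[(cs,s(*q)) for q in[(556,133),(566,112),(570,152),(596,158),(690,152),(697,180),(682,203),(662,205),(625,122),(655,135),(640,190)]]
def f(p):
    H={id(ct):hull(ct,p),id(cs):hull(cs,p)}
    return np.array([cv2.pointPolygonTest(H[id(c)],(float(q[0]),float(q[1])),True) for c,q in O])
if __name__=='__main__':
    best=None
    for ti in(-.3,0,.3):
        r=least_squares(f,[-.009,-.04,.094,1.09,ti],x_scale=[.01,.01,.01,.1,.1],diff_step=1e-2,loss='soft_l1')
        print(r.x.round(4),r.cost.round(2)); best=r if best is None or r.cost<best.cost else best
    p=best.x; print(f(p).round(1))
    def D(c,crop,k):
        u0,v0,u1,v1=crop; im=cv2.resize(cv2.cvtColor(c['pixels'],cv2.COLOR_RGB2BGR)[v0:v1,u0:u1],None,fx=k,fy=k,interpolation=cv2.INTER_CUBIC)
        cv2.polylines(im,[((hull(c,p).reshape(-1,2)-[u0,v0]+.5)*k).astype(np.int32)],True,(0,255,0),1)
        for c2,q in O:
            if c2 is c: cv2.circle(im,tuple(int(v) for v in (q-[u0,v0]+.5)*k),2,(0,0,255),-1)
        return im
    cv2.imwrite('pics/shk2.png',np.hstack([D(ct,(245,110,325,190),5),D(cs,(210,150,290,230),5)]))
E
python3 fitsh.py
```

```text
[-0.0076 -0.0399  0.0964  0.9245 -0.3072] 23.34
[-0.0076 -0.0399  0.0964  0.9245 -0.3072] 23.34
[-0.0099 -0.0461  0.0986  1.1238  0.2687] 27.48
[ 2.1 -0.4  4.3  1.3  2.7  2.1  0.2  0.9 -0.1 -0.5 -0.2 -0.7  2.5  5.2
  3.3  1.   0.  -0.2  2.4  3.5  1.5]
```

View pics/shk2.png

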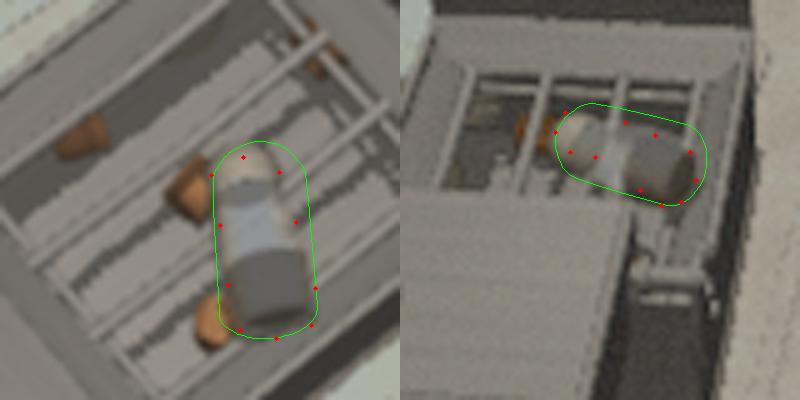

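```bash
sed -e 's/((-.038,.022).*(.052,.002))/((-.037,.0185),(-.02,.0185),(0,.0185),(.02,.0175),(.036,.016),(.044,.013),(.049,.002))/' fitsh.py > fitsh2.py; grep -n "for q,r" fitsh2.py; python3 fitsh2.py
```

```text
10:    for q,r in((-.037,.0185),(-.02,.0185),(0,.0185),(.02,.0175),(.036,.016),(.044,.013),(.049,.002)):
[-0.0107 -0.0429  0.0979  1.1013  0.0604] 8.79
[-0.0106 -0.0427  0.0976  1.0952  0.0286] 8.79
[-0.0111 -0.0435  0.0981  1.12    0.1334] 8.76
[ 2.   0.1  0.3  0.8 -0.  -0.2 -0.2  0.  -0.2  0.3  0.1  0.5  0.3  2.2
  1.4  2.   1.9  0.4  1.7  1.5  1. ]
```

View pics/shk2.png

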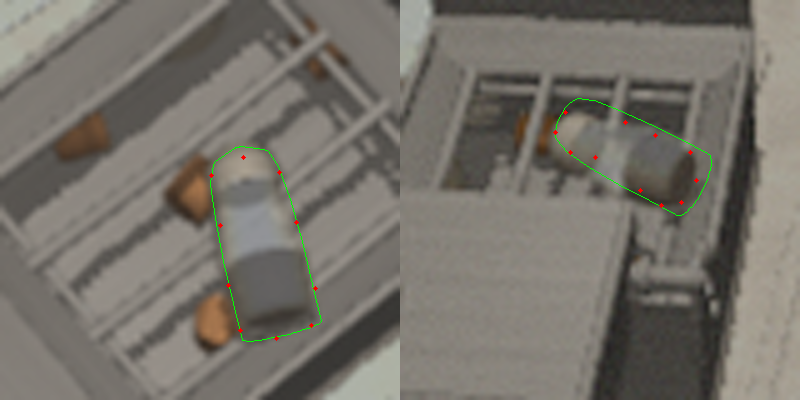

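```bash
cat > gs.py <<'E'
from g import *
a=np.radians(63-90)
n=np.cos(a)*ex+np.sin(a)*ey
RG=np.column_stack([np.cross(n,-ez),n,-ez])
G=sw(-.010,-.040,.099)
E
python3 - <<'E'
from gs import *
P,Rm=cur(); print(G)
print(rel(P,Rm,tcp_for(G+ez*.10,RG),RG))
E
```

```text
[0.64335967 0.08048945 0.099     ]
([-0.0376, 0.4037, 0.1864], [0.316, -0.075, 0.468])
```

{"method": "arm_command", "body": {"commands": [[80,[-0.038,0.404,0.186],[0.316,-0.075,0.468]],[80,[-0.038,0.404,0.186],[0.316,-0.075,0.468]],[80,[-0.038,0.404,0.186],[0.316,-0.075,0.468]],[80,[-0.038,0.404,0.186],[0.316,-0.075,0.468]],[80,[-0.038,0.404,0.186],[0.316,-0.075,0.468]],[80,[-0.038,0.404,0.186],[0.316,-0.075,0.468]],[80,[-0.038,0.404,0.186],[0.316,-0.075,0.468]],[80,[-0.038,0.404,0.186],[0.316,-0.075,0.468]],[80,[-0.038,0.404,0.186],[0.316,-0.075,0.468]],[80,[-0.038,0.404,0.186],[0.316,-0.075,0.468]]]}}

```text
time: 13.32
ee_pos: [0.624, 0.0996, 0.2536]
eef_rot: [0.982, 0.187, 0.0, 0.0]
ft_force: [-0.4, 0.7, 0.7]
width: 0.0695
```

Run:
```python
from gs import *
save(*cur()); after([0,0,0],[0,0,0]); P,Rm=cur()
print(rel(P,Rm,tcp_for(G+ez*.06,RG),RG)); print(rel(P,Rm,tcp_for(G,RG),RG))
snap('scene','s10.png'); snap('top','t10.png')
a=cv2.imread('pics/s10.png')[120:310,120:320]; b=cv2.imread('pics/t10.png')[80:270,140:370]
cv2.imwrite('pics/st10.png',cv2.resize(np.hstack([a,b]),None,fx=1.85,fy=1.85,interpolation=cv2.INTER_CUBIC))
```

```text
t 13.32 cmd [0.624  0.0996 0.2536] meas [0.624  0.0996 0.2536] angerr [0. 0. 0.] F [-0.4  0.7  0.7] T [ 0.06 -0.04  0.05] w 0.0695 q [ 0.29  0.46 -0.69  1.47  0.29  1.33 -1.62]
([0.011, 0.0248, 0.0436], [0.0, -0.001, -0.001])
([0.011, 0.0248, 0.1036], [0.0, -0.001, -0.001])
```

View pics/st10.png

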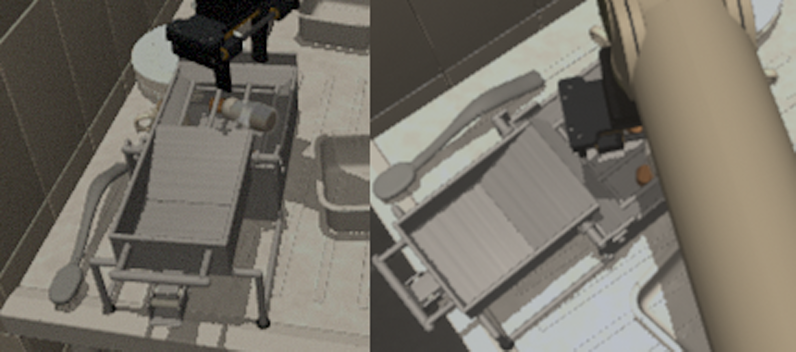

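{"method": "arm_command", "body": {"commands": [[80,[0.011,0.025,0.02],[0,0,0]],[80,[0.011,0.025,0.044],[0,0,0]],[80,[0.011,0.025,0.07],[0,0,0]],[80,[0.011,0.025,0.09],[0,0,0]],[80,[0.011,0.025,0.1],[0,0,0]],[80,[0.011,0.025,0.1036],[0,0,0]],[50,[0.011,0.025,0.1036],[0,0,0]],[20,[0.011,0.025,0.1036],[0,0,0]],[20,[0.011,0.025,0.1036],[0,0,0]],[20,[0.011,0.025,0.1036],[0,0,0]]], "squeeze": 20}}

```text
time: 14.25
ee_pos: [0.6429, 0.0825, 0.1519]
eef_rot: [0.982, 0.187, 0.001, -0.0]
ft_force: [-0.2, 0.6, 0.8]
width: 0.0508
```

Run:
```python
from gs import *
after([.011,.025,.1036],[0,0,0])
a=cv2.imread('pics/scene0.png').astype(int); b=cv2.imread('pics/s10.png').astype(int)
def crop(x): return cv2.resize(x[200:300,160:270].astype(np.uint8),None,fx=3.6,fy=3.6,interpolation=cv2.INTER_CUBIC)
cv2.imwrite('pics/cmp.png',np.hstack([crop(a),crop(b)]))
snap('scene','s11.png'); x=cv2.imread('pics/s11.png')[120:240,160:320]; cv2.imwrite('pics/s11z.png',cv2.resize(x,None,fx=4,fy=4))
```

```text
t 14.25 cmd [0.6435 0.0804 0.15  ] meas [0.6429 0.0825 0.1519] angerr [-0.02  0.13 -0.01] F [-0.2  0.6  0.8] T [-0.02 -0.01 -0.04] w 0.0508 q [ 0.28  0.57 -0.65  1.53  0.37  1.16 -1.63]
```

View pics/cmp.png

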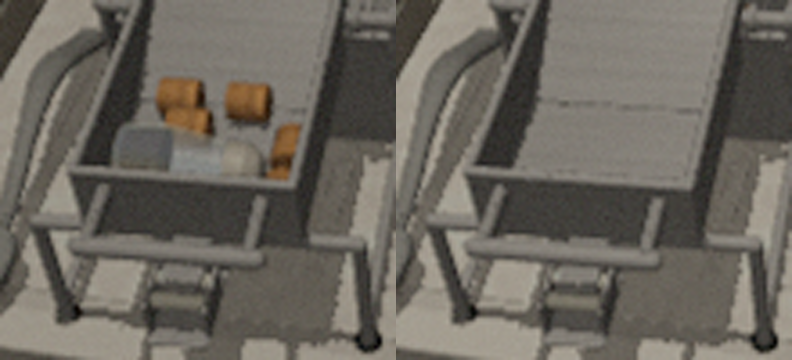

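View pics/s11z.png

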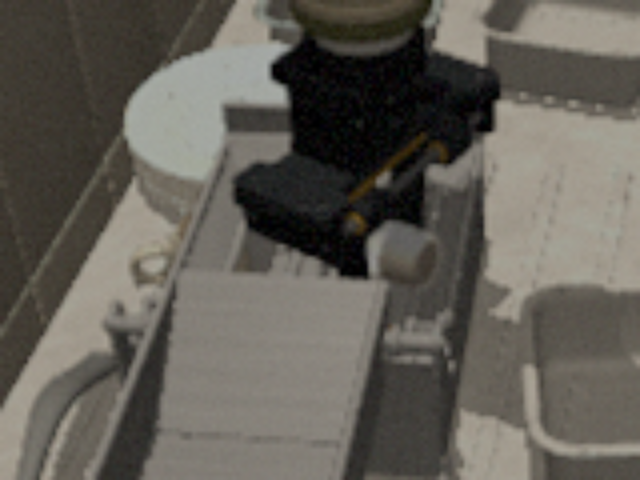

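{"method": "arm_command", "body": {"commands": [[20,[0,0,0],[0,0,0]],[20,[0,0,0],[0,0,0]],[20,[0,0,0],[0,0,0]],[20,[0,0,0],[0,0,0]],[20,[0,0,-0.01],[0,0,0]],[20,[0,0,-0.03],[0,0,0]],[20,[0,0,-0.06],[0,0,0]],[20,[0,0,-0.09],[0,0,0]],[20,[0,0,-0.12],[0,0,0]],[20,[0,0,-0.14],[0,0,0]]], "squeeze": 20}}

```text
time: 15.13
ee_pos: [0.6423, 0.0827, 0.2939]
eef_rot: [0.982, 0.188, 0.002, -0.0]
ft_force: [1.0, -0.0, -1.6]
width: 0.0412
```

Run:
```python
from gs import *
after([0,0,-.14],[0,0,0])
snap('scene','s12.png'); snap('top','t12.png')
a=cv2.imread('pics/s12.png')[80:270,140:340]; b=cv2.imread('pics/t12.png')[80:270,200:400]
cv2.imwrite('pics/st12.png',cv2.resize(np.hstack([a,b]),None,fx=2,fy=2,interpolation=cv2.INTER_CUBIC))
```

```text
t 15.13 cmd [0.6434 0.0803 0.29  ] meas [0.6423 0.0827 0.2939] angerr [ 0.01  0.15 -0.04] F [ 1.  -0.  -1.6] T [ 0.02 -0.06 -0.02] w 0.0412 q [ 0.29  0.46 -0.69  1.37  0.29  1.41 -1.58]
```

View pics/st12.png

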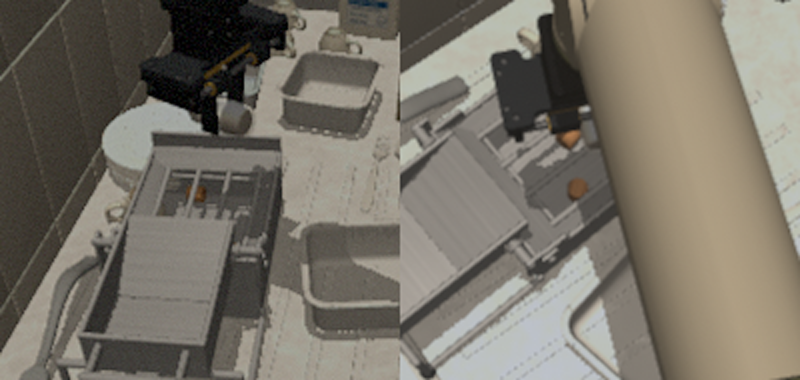

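Run:
```python
from gs import *
a=np.radians(-30.5); n=np.array([np.cos(a),np.sin(a),0]); RW=np.column_stack([np.cross(n,-ez),n,-ez])
P,Rm=cur(); 
for z in(.2,.10,.082): print(rel(P,Rm,np.array([.4712,-.0212,z]),RW))
```

```text
([-0.1988, 0.0335, 0.0937], [0.003, -0.006, -0.661])
([-0.1995, 0.0334, 0.1937], [0.003, -0.006, -0.661])
([-0.1996, 0.0334, 0.2117], [0.003, -0.006, -0.661])
```

{"method": "arm_command", "body": {"commands": [[20,[-0.03,0.005,0],[0,0,-0.1]],[20,[-0.07,0.012,0],[0,0,-0.22]],[20,[-0.11,0.02,0.01],[0,0,-0.34]],[20,[-0.15,0.027,0.03],[0,0,-0.46]],[20,[-0.18,0.031,0.06],[0,0,-0.58]],[20,[-0.2,0.0335,0.09],[0,0,-0.66]],[20,[-0.2,0.0335,0.09],[0,0,-0.66]],[20,[-0.2,0.0335,0.09],[0,0,-0.66]],[20,[-0.2,0.0335,0.09],[0,0,-0.66]],[20,[-0.2,0.0335,0.09],[0,0,-0.66]]]}}

```text
time: 16.07
ee_pos: [0.47, -0.0217, 0.2014]
eef_rot: [0.869, 0.496, 0.002, 0.0]
ft_force: [0.2, -0.8, -0.1]
width: 0.041
```

Run:
```python
from gs import *
after([-.2,.0335,.09],[0,0,-.66])
a=np.radians(-30.5); n=np.array([np.cos(a),np.sin(a),0]); RW=np.column_stack([np.cross(n,-ez),n,-ez])
P,Rm=cur(); 
for z in(.10,.083): print(rel(P,Rm,np.array([.4712,-.0212,z]),RW))
snap('scene','s13.png'); snap('top','t13.png')
a=cv2.imread('pics/s13.png')[100:290,200:400]; b=cv2.imread('pics/t13.png')[110:300,200:400]
cv2.imwrite('pics/st13.png',cv2.resize(np.hstack([a,b]),None,fx=2,fy=2,interpolation=cv2.INTER_CUBIC))
```

```text
t 16.07 cmd [ 0.4698 -0.0243  0.1999] meas [ 0.47   -0.0217  0.2014] angerr [-0.08  0.12 -0.03] F [ 0.2 -0.8 -0.1] T [ 0.03 -0.05 -0.03] w 0.041 q [ 0.71  0.13 -0.8   1.94  0.11  1.11 -0.66]
([0.0008, 0.0006, 0.1014], [0.002, -0.002, -0.001])
([0.0007, 0.0005, 0.1184], [0.002, -0.002, -0.001])
```

View pics/st13.png

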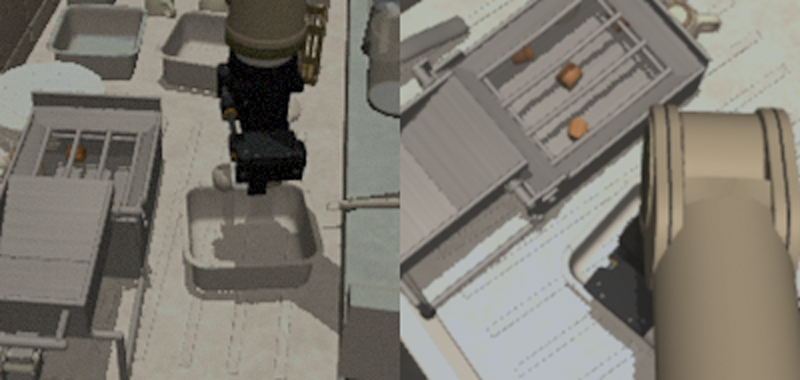

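{"method": "arm_command", "body": {"commands": [[20,[0.001,0.001,0.02],[0,0,0]],[20,[0.001,0.001,0.045],[0,0,0]],[20,[0.001,0.001,0.07],[0,0,0]],[20,[0.001,0.001,0.09],[0,0,0]],[20,[0.001,0.001,0.105],[0,0,0]],[20,[0.001,0.001,0.113],[0,0,0]],[20,[0.001,0.001,0.118],[0,0,0]],[20,[0.001,0.001,0.118],[0,0,0]],[20,[0.001,0.001,0.118],[0,0,0]],[20,[0.001,0.001,0.118],[0,0,0]]]}}

```text
time: 17.0
ee_pos: [0.4709, -0.0219, 0.0831]
eef_rot: [0.869, 0.496, 0.001, 0.0]
ft_force: [0.2, 0.8, -1.2]
width: 0.041
```

Run:
```python
from gs import *
after([.001,.001,.118],[0,0,0])
```

```text
t 17.0 cmd [ 0.4712 -0.024   0.0819] meas [ 0.4709 -0.0219  0.0831] angerr [-0.07  0.07 -0.02] F [ 0.2  0.8 -1.2] T [-0.05 -0.09 -0.08] w 0.041 q [ 0.63  0.33 -0.74  2.04  0.29  0.88 -0.81]
```

{"method": "arm_command", "body": {"commands": [[20,[0,0,0.002],[0,0,0]],[20,[0,0,0.003],[0,0,0]],[20,[0,0,0.003],[0,0,0]],[50,[0,0,0.003],[0,0,0]],[62,[0,0,0.003],[0,0,0]],[70,[0,0,0.003],[0,0,0]],[70,[0,0,0.003],[0,0,0]],[70,[0,0,0.003],[0,0,0]],[70,[0,0,-0.02],[0,0,0]],[70,[0,0,-0.05],[0,0,0]]]}}

```text
time: 17.83
ee_pos: [0.4685, -0.0219, 0.1311]
eef_rot: [0.869, 0.496, -0.001, -0.002]
ft_force: [0.2, -1.1, -0.3]
width: 0.0604
```

{"method": "arm_command", "body": {"commands": [[70,[0,0,-0.04],[0,0,0]],[70,[0,0,-0.08],[0,0,0]],[70,[0,0,-0.12],[0,0,0]],[70,[0,0,-0.16],[0,0,0]],[70,[0.05,0.0,-0.18],[0,0,0]],[70,[-0.02,0.04,-0.18],[0,0,0]],[70,[-0.06,0.08,-0.18],[0,0,0]],[70,[-0.1,0.12,-0.18],[0,0,0]],[70,[-0.14,0.16,-0.18],[0,0,0]],[70,[-0.18,0.2,-0.18],[0,0,0]]]}}

```text
time: 18.67
ee_pos: [0.5291, -0.195, 0.312]
eef_rot: [0.869, 0.495, 0.0, 0.0]
ft_force: [0.8, 0.2, 0.3]
width: 0.061
```

Run:
```python
from gs import *
save(*cur()); after([0,0,0],[0,0,0])
snap('scene','s14.png'); snap('top','t14.png')
a=cv2.imread('pics/s14.png')[100:290,180:380]; b=cv2.imread('pics/t14.png')[110:300,200:400]
cv2.imwrite('pics/st14.png',cv2.resize(np.hstack([a,b]),None,fx=2,fy=2,interpolation=cv2.INTER_CUBIC))
```

```text
t 18.67 cmd [ 0.5291 -0.195   0.312 ] meas [ 0.5291 -0.195   0.312 ] angerr [0. 0. 0.] F [0.8 0.2 0.3] T [ 0.   -0.14 -0.01] w 0.061 q [ 0.86  0.26 -0.69  1.57  0.16  1.38 -0.38]
```

View pics/st14.png

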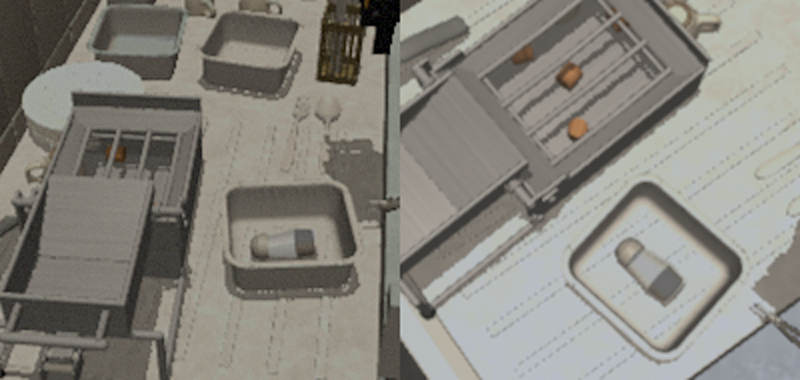

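Run:
```python
from gs import *
ct,cs=camera('top'),camera('scene')
cv2.imwrite('pics/t15.png',cv2.resize(cv2.cvtColor(ct['pixels'],cv2.COLOR_RGB2BGR)[95:195,230:345],None,fx=6,fy=6,interpolation=cv2.INTER_CUBIC))
cv2.imwrite('pics/s15.png',cv2.resize(cv2.cvtColor(cs['pixels'],cv2.COLOR_RGB2BGR)[145:215,195:290],None,fx=8,fy=8,interpolation=cv2.INTER_CUBIC))
# would cork A/B/C be visible in scene for various z (project top-ray points)
for n,uv in dict(A=(290,320),B=(318,475),C=(160,255)).items():
    for z in(.02,.085):
        X=ray(ct,(235+uv[0]/6,95+uv[1]/6),z)[0]; q=proj(cs,X)[0]; print(n,z,(q-[195,145])*8)
```

```text
A 0.02 [340.62243004 423.62886631]
A 0.085 [364.43962346 313.06112208]
B 0.02 [485.1915867 495.9037499]
B 0.085 [508.83169748 381.96682605]
C 0.02 [174.73012821 457.46661599]
C 0.085 [199.71457103 345.5648145 ]
```

View pics/t15.png

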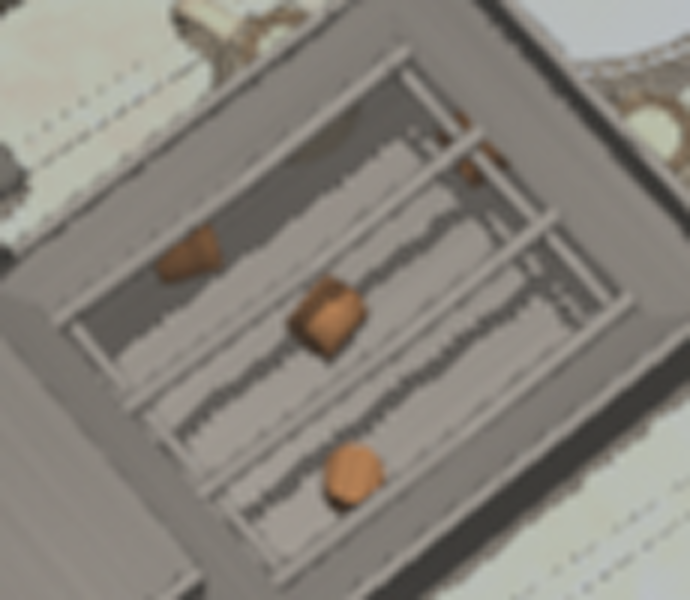

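View pics/s15.png

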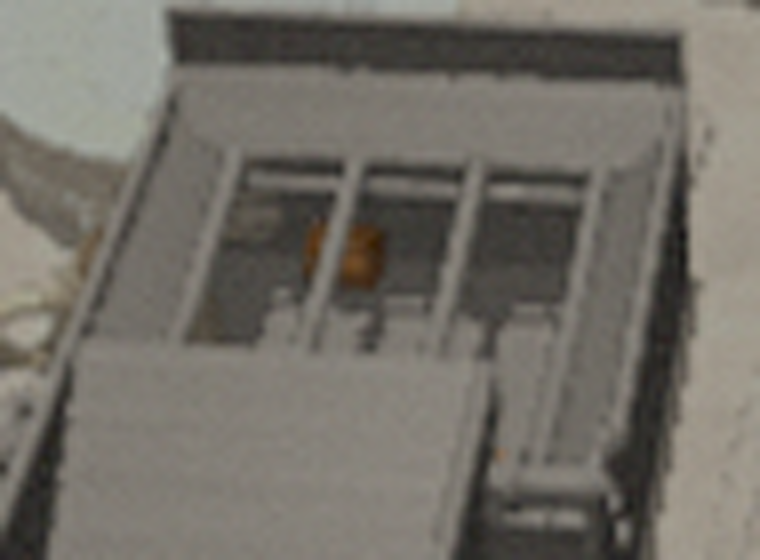

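Run:
```python
import cv2,numpy as np
for f in('t5','s5','t6','s6','t7','t14','s14'):
    a=cv2.imread(f'pics/{f}.png'); h=cv2.cvtColor(a,cv2.COLOR_BGR2HSV)
    m=cv2.inRange(h,(4,110,60),(16,255,255)); n,l,st,ce=cv2.connectedComponentsWithStats(m)
    print(f,[(ce[i].round().astype(int).tolist(),int(st[i,4])) for i in range(1,n) if st[i,4]>3])
a=cv2.imread('pics/t6.png')[110:220,220:360]; b=cv2.imread('pics/t5.png')[110:220,220:360]
cv2.imwrite('pics/t56.png',cv2.resize(np.hstack([b,a]),None,fx=2.85,fy=2.85,interpolation=cv2.INTER_CUBIC))
```

```text
t5 [([312, 120], 4), ([308, 123], 6), ([283, 148], 62), ([281, 179], 137)]
s5 []
t6 [([308, 123], 5), ([283, 148], 62), ([288, 174], 52)]
s6 []
t7 [([261, 137], 47), ([283, 147], 58), ([288, 174], 54)]
t14 [([261, 137], 47), ([285, 147], 83), ([288, 174], 63)]
s14 [([234, 175], 9), ([240, 177], 23)]
```

View pics/t56.png

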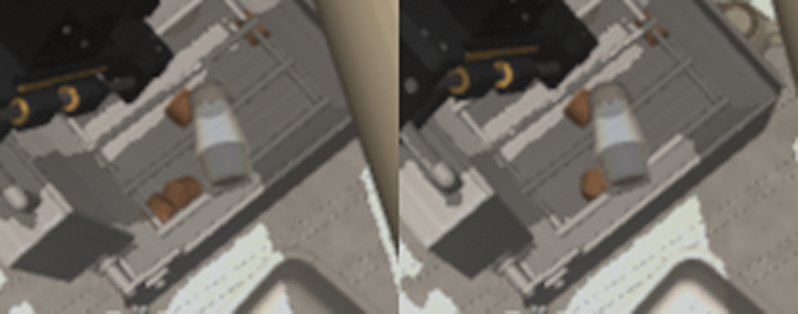

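View pics/t14.png

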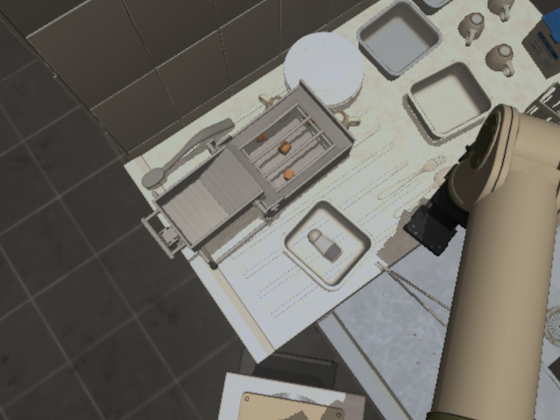

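View pics/s14.png

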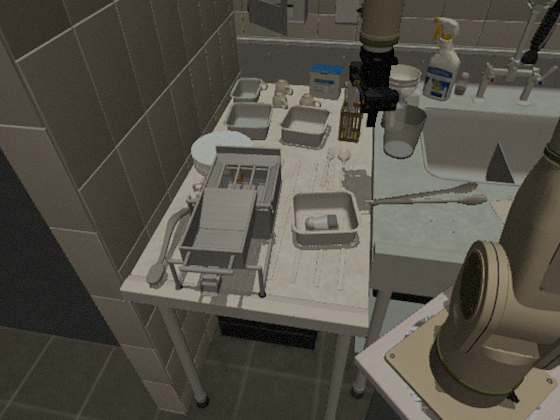

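Run:
```python
from gs import *
ct=camera('top')
for z in(.02,.045,.085,.1):
    d=ray(ct,(273,182),z)[0]-np.array([SP[0],SP[1],0]); print(z,round(d@ex,3),round(d@ey,3))
# hidden zone: top camera line over pan lip
lip=[sw(-.124,y,.16) for y in(-.069,0,.063)]
for L in lip:
    for z in(.08,.1):
        d=ray(ct,proj(ct,L),z)[0]-np.array([SP[0],SP[1],0]); print('lip',z,round(d@ex,3),round(d@ey,3))
print(proj(ct,[sw(-.135,-.093,.11),sw(-.105,-.08,.1)]))
```

```text
0.02 -0.073 -0.032
0.045 -0.077 -0.037
0.085 -0.084 -0.047
0.1 -0.087 -0.05
lip 0.08 -0.112 -0.051
lip 0.1 -0.115 -0.056
lip 0.08 -0.112 0.023
lip 0.1 -0.115 0.017
lip 0.08 -0.112 0.091
lip 0.1 -0.115 0.084
[[268.23058488 208.71302635]
 [275.12850129 197.02162116]]
```

Run:
```python
import cv2,numpy as np
for x,y,roi in(('scene0','s14',(160,245,260,285)),('top0','t14',(138,205,200,262)),('scene0','s14',(150,165,290,300))):
    a=cv2.imread(f'pics/{x}.png',0).astype(np.float32);b=cv2.imread(f'pics/{y}.png',0).astype(np.float32)
    u0,v0,u1,v1=roi; print(x,cv2.phaseCorrelate(a[v0:v1,u0:u1].copy(),b[v0:v1,u0:u1].copy(),cv2.createHanningWindow((u1-u0,v1-v0),cv2.CV_32F)))
a=cv2.imread('pics/scene0.png')[235:300,160:270];b=cv2.imread('pics/s14.png')[235:300,160:270]
cv2.imwrite('pics/cmp2.png',cv2.resize(np.vstack([a,b]),None,fx=4.5,fy=4.5,interpolation=cv2.INTER_CUBIC))
```

```text
scene0 ((0.24463502718815988, 0.20289520904550784), 0.9687776989936828)
top0 ((-0.24767685196297862, 0.2518679207028889), 0.9399355620145797)
scene0 ((0.09642782487476609, 0.664307639616581), 0.6822080897696224)
```

View pics/cmp2.png

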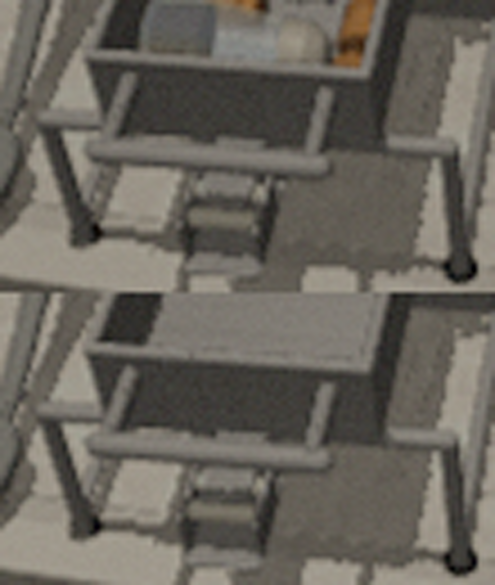

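Run:
```python
from h import *
s=read_state(); print(s['time'],s['ft_force'].round(2),s['joint_vel'].round(3)); print(close_job())
```

```text
18.9167 [0.68 0.83 0.5 ] [-0.015 -0.02  -0.021  0.01  -0.002 -0.    -0.   ]
the job is handed in; nothing more can be done
None
```

I handed the job in at about 19 s of the 62 s allowed. Everything checks out in the pictures except the fifth cork, which I could not see.

I gripped the pan by its bar and pulled it out of the catch. I then swung it to about 83° on its rail, turning the hand with it so the notches stayed hooked. After that I swung it back and pressed it home with about 30 N. Last, I took the shaker off the grate and laid it in the wash pan.

**Last checks**
- **Tip pan:** it is empty, hooked on its rail, and its bar and tail sit within about 0.3 px (under 1 mm) of the starting picture, so the strike should be home. Some fixed parts of the stand were in the area I compared, which makes that check a little weaker.
- **Shaker:** it is at rest, lying in the upright wash pan.
- **Spoon and fork:** they lie as before in the scene picture; in the top picture the arm partly hides the spoon.
- **Robot:** it was clear of everything, with a wrist force of about 1 N.
- **Corks:** four are visible below the grate. The fifth was last seen about 80 mm on the pan's side of the grate's middle, over the slot next to the wash pan. It has since dropped out of sight, most likely under the slope nearest the pan. No stray cork shows on the grate, in the pan or on the table.

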